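# Lock an offcut in the dowelling jig with the thumb wedge

### The arm

A 6-joint arm with a two-finger parallel gripper is mounted at the origin on a cart in front of the work surface, level with it; the furniture and walls round the work are solid. World frame = base frame: x ahead of the robot, y to its left, z up, the work surface at z = 0. Lengths are in mm, angles in rad, forces in N, time in s.
With the tool pointing down it reaches from about 300 to 875 mm from the base axis. Payload 6.4 kg.
Tool frame: the origin (TCP) lies on the centre line of the jaws, within the pads' length; the fingertips stand 11 mm ahead of it and the grasp point (between the pads) lies 8 mm behind it (bot.finger_overhang is the z of the fingertips in the tool frame, in mm); z points along the fingers, y is the direction in which the jaws open and shut (so a half turn about z gives the same grasp; the last joint's range is limited). The gripper opens to 88 mm and grips with 3 to 60 N. Pads are 18 mm wide; open, the fingers measure 123 mm over their backs; the gripper's body (75 mm by 187 mm) begins 45 mm behind the grasp point.
Start: joints at [0.978, 0.181, 1.607, -0, 1.354, -0.206], TCP at [216.895, 532.539, 249.714] pointing down, gripper open.
Joint ranges: [-2.99, 2.99], [-0.89, 2.07], [0.3, 2.58], [-1.14, 4.28], [0, 2.63], [-3.12, 3.12]. Speed limits (rad/s): [2.57, 2.57, 3.01, 3.14, 3.14, 3.14].

### API

Orientations are given as a 3x3 rotation matrix whose columns are the frame's x, y, z axes.
In Python, from plant import bot gives the robot as it stands. The module is installed in compiled form; this text tells all that it offers.
- The arm moves only by the tool step_arm, never from a script. Its argument "increments" is a list that holds one entry, the list of rows, each a list of 5 numbers: the closure in counts, from 0 (fully open) to 255 (shut), then the shift along the tool's x, y, z in cm, then the turn about the tool's z in degrees. In form: [[[gripper, dx, dy, dz, roll], ...]]. A call has 1 to 5 rows; each row shifts and turns the commanded pose from where the row before left it, along the tool's axes as they then stand; what a row does not reach is not made up. A row lasts 1/12 s, in which the tool goes at most 41.7 mm and 7.16 degrees, less where a joint would pass 70% of its speed; a pose out of reach is approached as far as the arm can. A call is refused whole if a number of a shift passes 4.17 or a number of a turn 7.16, either way. A call with a gripper value outside its range is refused whole. The fingers move at their own pace and stop on an object; "grip_force" is the grip in N (left out, the last holds). Time passes only in rows, so rows that do not move let the fingers close. It gives the time, the measured TCP pose, the force and the opening at its end, in the units of the state.
- bot.get_state(): the state, without advancing time (a new reading comes with each control period).
- bot.grab_frame(name): name is "scene" or "top" or "wrist"; returns a dict with "image" (384x512x3 uint8, red, green, blue), "fx", "fy", "cx", "cy" (pixels), "xyz" and "orientation" of the camera in the world. Camera axes: x right, y up, looking along -z (the intrinsics and any distortion apply to the point x, -y, -z); pixel columns grow to the right and rows downward; lengths in mm; the calibration is good to about 2 mm. A picture is of the moment at which its call begins. There is no depth.
- bot.hand_in(): hands the job in, once; it reports no verdict.
The state is a dict: "time": time; "qpos": joint angles; "qd": joint speeds; "effort": joint torques, N m; "position": TCP position; "orientation": TCP orientation; "wrist_force": force on the tool from outside, world axes, zero at the start; "torque": the same for the moment, N m; "grip_width": finger opening in mm.
Only numpy, scipy, OpenCV 4.12 (cv2) and the standard library are available. Lean on these libraries where they do the work, as an engineer would, in place of code of your own. Each camera call takes 0.05 s, during which the arm holds its last target.

### The job

Get the short pine offcut ready for end drilling in the wooden dowelling jig that is bolted to the bench: lay it flat in the jig's bed, lengthwise between the two low rails, then push the sliding bar by its knob until the offcut is fully home against the drill guide and the bar's head is snug on its other end. Then slide the thumb wedge along its ramp under the bridge, feeling for where it jams, and press it firmly (about 20 N, a good thumb push) so that it stays jammed and holds the bar fast; never push the bar or the wedge with more than 35 N, and leave the other tools where they are.

Things in the scene. Friction and masses are not known exactly. Their poses are not given: they have to be found in the camera images.
- offcut_center (a point): The pine offcut to be drilled: a loose plain wood block 42 x 80 x 36 mm (its x, y, z), about 90 g, lying flat on the bench right of the jig. The point is its centre, 18 mm above its underside. Grip it across its 42 mm width (its x); to clear the rails of the bed keep the fingertips at least 10 mm above its underside.
- guide_face (a point): Centre of the working face of the drill guide, the 84 x 26 x 36 mm cross block (two steel bushes) at the jig's right end, 36 mm above the bench. Axes (the jig's): x across it, away from the robot; y along it, left; z up. The bed starts at this face: 18 mm above the bench, centred on x = 0, 50 mm wide between rails 8 mm high. Offcut fully home: its centre 40 mm along +y from here. Fixed.
- bar: The sliding bar, wood, 32 mm wide, 176 mm long, with a steel strip on top, 40 mm above the bench; it slides only along the jig's y, under the bridge. Origin: middle of the lower edge of its head's pushing face; axes as the jig's. Pushing it to the guide (jig -y) takes about 3 N; it stays where it is left. A hard stop is felt when the offcut is home.
- bar_face (a point): Centre of the flat pushing face of the bar's head (head 42 mm wide, 18 mm thick, 32 mm high), 36 mm above the bench. At the start it is 115 to 135 mm from the drill guide; with the offcut home and the bar snug it is 80 mm.
- bar_knob (a point): The upright turned knob near the bar's left end, a round post 19 mm thick (23 mm at its crown) that stands 46 mm above the bar's top. The point is on its axis, half-way up, 62 mm above the bench. Push it from its left side towards the guide.
- wedge: The thumb wedge, dark wood, 108 x 24 mm, 1 in 12 taper, lying across the bar, captive on the bridge's sloping underside: slides only along the jig's +x, sinking 1 mm in 12. Origin: middle of its sole. It slides with 1.5 N for 8 to 52 mm, then jams on the bar; where, must be felt. From there the force grows about 10 N per mm; pushed with 15 to 25 N it stays jammed, under 10 N not, 35 N splits it.
- wedge_thumb (a point): Middle of the flat face, towards the robot, of the wedge's upright thumb piece (16 mm thick, 30 mm wide, 42 mm high from the sole). The point is 30 mm above the sole and 12 mm below the top of the thumb piece, 70 to 75 mm above the bench. Push here along the jig's +x.
- ramp_mid (a point): The bridge: a wooden keeper on four legs over the bar, 62 mm (jig x) by 56 mm (jig y), top 71 to 75 mm above the bench. The point is the middle of its sloping underside, the ramp, 53 to 57 mm above the bench: it differs from jig to jig, and with it where the wedge jams.
- sanding_block: Bystander: black and grey sanding block 110 x 58 x 30 mm, between the jig and the offcut; origin in the middle of its underside.
- pliers: Bystander: needle-nose pliers with blue handles, 160 x 44 x 14 mm, left of the jig; origin in the middle of its underside.
- small_driver: Bystander: small screwdriver with a green handle, 130 x 23 x 21 mm, on the right nearer the robot; origin in the middle of its underside.
Mind the look-alikes: they are no part of the job. There is more than one size of the part that bears offcut_center; the job needs the larger.

How it is judged (in metres and radians):
On the way, in this order (a step that is already met when the one before it is completed fails the run):
1. the offcut lies in the bed, flat between the rails and along them (x of offcut_center in the frame of guide_face between -0.007 and 0.007 m and z of offcut_center in the frame of guide_face between -0.004 and 0.004 m and y of offcut_center in the frame of guide_face between 0.037 and 0.065 m and angle between the y axis of offcut_center and the y axis of guide_face, either way round below 0.15 rad), for 0.2 s.
2. the offcut is fully home on the drill guide (within 2 mm) and the bar's head is snug on its other end (x of offcut_center in the frame of guide_face between -0.007 and 0.007 m and z of offcut_center in the frame of guide_face between -0.004 and 0.004 m and y of offcut_center in the frame of guide_face between 0.037 and 0.042 m and angle between the y axis of offcut_center and the y axis of guide_face, either way round below 0.05 rad and y of bar_face in the frame of guide_face between 0.076 and 0.0825 m), for 0.2 s.
3. the wedge is jammed on the bar (contact force between wedge and bar above 15 N), for 0.2 s.
At the end, for the whole second after the job is handed in: The offcut lies flat in the bed, its end within 2 mm of the drill guide and square to it within 0.05 rad, the bar's head face 76 to 82.5 mm from the guide (snug on the offcut), the wedge still jammed on the bar with more than 15 N between them, bar and wedge at rest (all of step 2 and contact force between wedge and bar above 15 N and linear speed of each of bar, wedge below 0.005 m/s); the robot touches nothing.
It fails at once if the bar is pushed with more than 35 N (contact force between any of the fingers, the arm and bar above 35 N).
It fails at once if the wedge is pushed with more than 35 N (contact force between any of the fingers, the arm and wedge above 35 N).
It fails at once if a bystander tool is moved more than 20 mm (distance of any of sanding_block, pliers, small_driver from where it was at the start of the episode above 0.02 m).
It also fails if it takes over 58 s, if anything falls off the work surface, if the arm or the gripper's body presses on something with over 40 N, if the wrist force passes 120 N, or if a joint passes its speed limit or range.

## Working session

There is one attempt and no reset: what is moved stays moved. The work goes in short steps, Python scripts to look and compute and a tool call to move; the robot and the scene stay as the last step left them, time stands still between calls to the robot, and variables do not carry over. Pictures are saved under pics/ and viewed, and the job is handed in when it is done.

Besides the shell and the picture viewer there is one more tool, called after "Emit:" by a JSON object that holds its "method" and its "body". step_arm: Moves the arm, as the interface text tells. Its arguments: {"type":"object","properties":{"increments":{"type":"array"},"grip_force":{"type":"number"}},"required":["increments"]}

```bash
mkdir -p pics; cat > h.py <<'E'
import numpy as np, cv2
from plant import bot
def grab(n,fn):
    f=bot.grab_frame(n); cv2.imwrite('pics/'+fn+'.png',f['image'][:,:,::-1]); np.save('pics/'+fn+'.npy',f,allow_pickle=True); return f
def load(fn): return np.load('pics/'+fn+'.npy',allow_pickle=True).item()
def ray(f,u,v):
    d=np.array([(u-f['cx'])/f['fx'],-(v-f['cy'])/f['fy'],-1.]); R=np.array(f['orientation']); return np.array(f['xyz'],float),R@d
def onz(f,u,v,z):
    o,d=ray(f,u,v); return o+d*(z-o[2])/d[2]
def proj(f,p):
    q=np.array(f['orientation']).T@(np.array(p,float)-np.array(f['xyz'])); return (f['cx']+f['fx']*q[0]/-q[2], f['cy']-f['fy']*q[1]/-q[2])
E
python3 - <<'E'
from h import *
for n in ('scene','top','wrist'):
    f=grab(n,n+'0'); print(n,{k:v for k,v in f.items() if k!='image'})
    cv2.imwrite('pics/%s0b.png'%n,cv2.resize(f['image'][:,:,::-1],(800,600),interpolation=cv2.INTER_CUBIC))
print(bot.get_state(),bot.finger_overhang)
E
```

```text
scene {'fx': 496.32977112366535, 'fy': 496.32977112366535, 'cx': 259.30296735677024, 'cy': 184.29026997953758, 'xyz': array([  19.36853906, -896.20317118, 1161.81273342]), 'orientation': array([[ 0.89147324,  0.32594154, -0.31470236],
       [-0.45306849,  0.64453749, -0.61587366],
       [ 0.00209866,  0.69161661,  0.72226176]])}
top {'fx': 376.1378022247962, 'fy': 376.1378022247962, 'cx': 253.38287498824994, 'cy': 191.90420971949695, 'xyz': array([ 194.55035676,   26.35370787, 1491.62373086]), 'orientation': array([[-0.00605093,  0.97413929, -0.22586729],
       [-0.99996134, -0.00733542, -0.0048481 ],
       [-0.00637956,  0.22582922,  0.97414602]])}
wrist {'fx': 335.91543486948973, 'fy': 335.91543486948973, 'cx': 256.60367878095735, 'cy': 191.06202509215635, 'xyz': array([141.87587245, 562.45665759, 383.34128857]), 'orientation': array([[ 0.37697872, -0.88151884, -0.28427378],
       [ 0.92621932,  0.35805594,  0.11795641],
       [-0.00219488, -0.30776692,  0.95145925]])}
{'time': 0.15, 'qpos': array([ 9.77687927e-01,  1.81418477e-01,  1.60773620e+00, -4.21666371e-05,
        1.35381442e+00, -2.06289078e-01]), 'qd': array([ 0.00077209, -0.00245774, -0.00289146, -0.00130783,  0.0004701 ,
       -0.00017101]), 'effort': array([ 3.13993623e-04, -4.34231651e+01, -3.42176306e+01,  7.03084935e-02,
        3.56270629e-02, -5.39328164e-05]), 'position': array([216.6837123 , 532.19072711, 249.010408  ]), 'orientation': array([[-9.26116983e-01,  3.77235727e-01, -7.35206966e-04],
       [ 3.77236366e-01,  9.26116282e-01, -1.16437441e-03],
       [ 2.41643513e-04, -1.35569372e-03, -9.99999052e-01]]), 'wrist_force': array([-0.8038003 , -0.1550644 ,  0.92249859]), 'torque': array([ 0.01520493,  0.04593071, -0.00140465]), 'grip_width': 88.10720416784112} 11.0
```

View pics/scene0b.png

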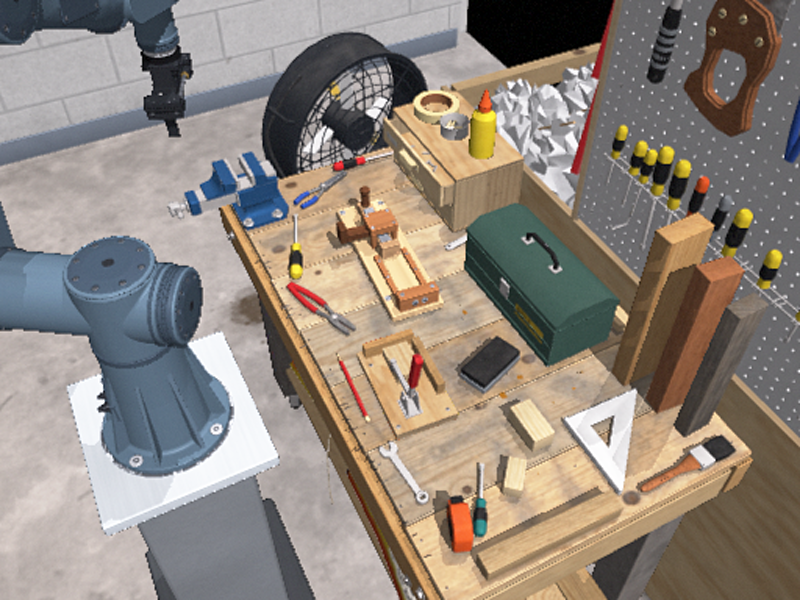

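View pics/top0b.png

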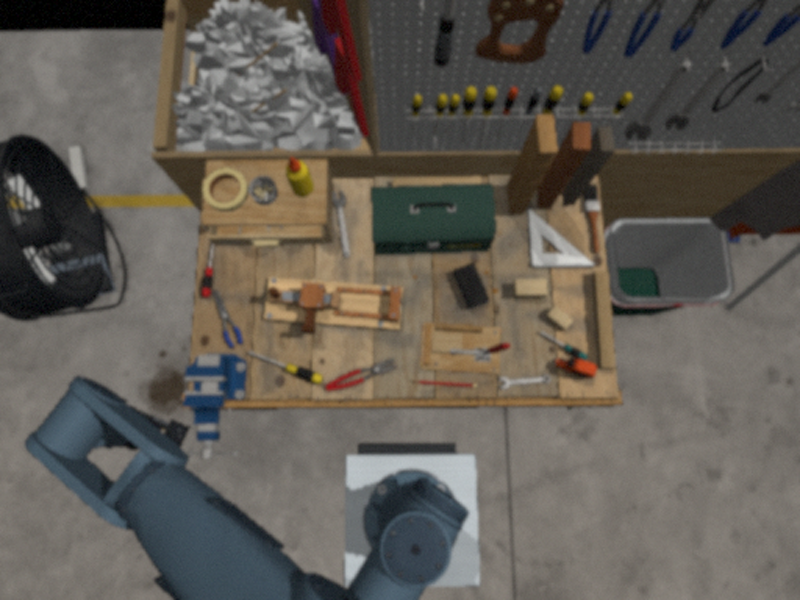

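View pics/wrist0b.png

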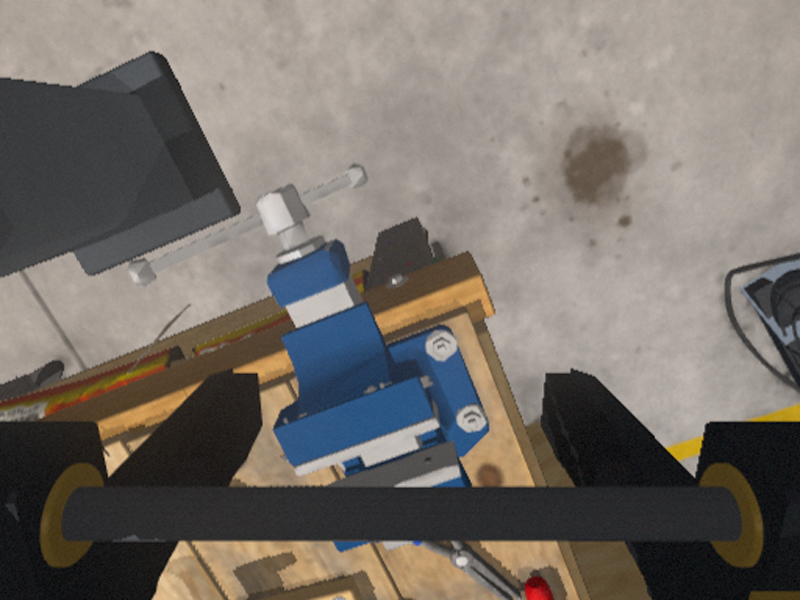

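The job needs the larger of two candidates. In 800x600 view coordinates:
- Larger pale block: scene (530,425), top (531,287).
- Smaller pale block: scene (513,475), top (559,318).
- The long strip on the right edge, scene (550,535), is no match.

I choose the first and will check it in a close crop.

```bash
python3 - <<'E'
from h import *
a=load('scene0')['image'];b=load('top0')['image']
c=lambda im,x0,y0,w,h:cv2.resize(im[y0:y0+h,x0:x0+w,::-1],(400,300),interpolation=cv2.INTER_CUBIC)
A=np.vstack([np.hstack([c(a,300,240,80,60*1),c(a,205,110,88,66) ]),np.hstack([c(b,310,165,72,54),c(b,164,165,100,75)])])
cv2.imwrite('pics/crop0.png',A)
E
```

```text
(no output)
```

View pics/crop0.png

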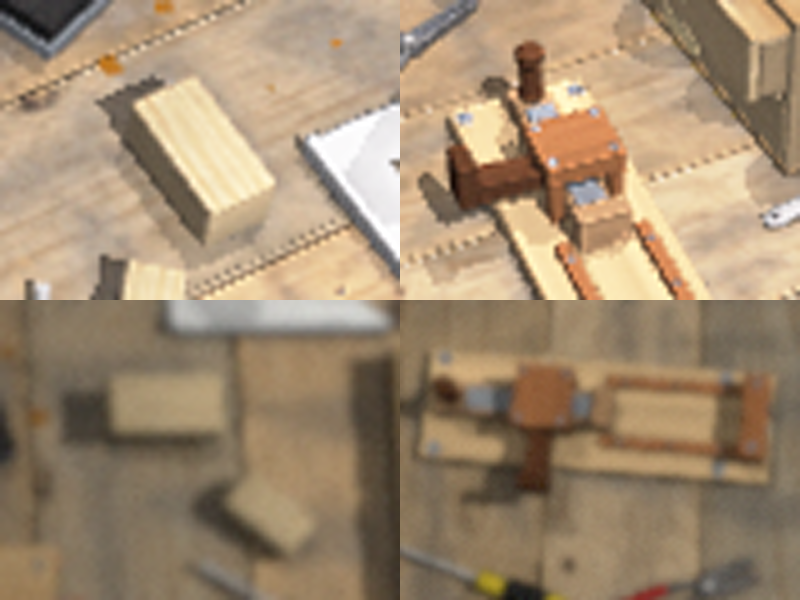

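The crop's left panels show the larger pale pine block with its top face clear. The right panels show the jig: knob at the left, bridge, wedge thumb toward the robot, guide at the right end.

```bash
python3 - <<'E'
from h import *
S=load('scene0');T=load('top0')
sc=lambda x,y:(300+x/5-.4,240+y/5-.4); sr=lambda x,y:(205+(x-400)*.22-.4,110+y*.22-.4)
tl=lambda x,y:(310+x*.18-.4,165+(y-300)*.18-.4); tr=lambda x,y:(164+(x-400)*.25-.4,165+(y-300)*.25-.4)
def p(n,q): print(n,np.round(q,1))
for c in [(133,120),(192,78),(273,184),(211,213)]: p('off S',onz(S,*sc(*c),36))
for c in [(110,374),(222,374),(222,434),(110,434)]: p('off T',onz(T,*tl(*c),36))
# guide top z=54 : top face corners
for c in [(744,373),(770,373),(766,458),(738,458)]: p('guide T',onz(T,*tr(*c),54))
for c in [(421,352),(775,378),(770,480),(418,458)]: p('base T z18',onz(T,*tr(*c),18))
p('knob T z85',onz(T,*tr(446,385),85)); p('knob S85',onz(S,*sr(532,48),85))
p('bridge T z73',[onz(T,*tr(*c),73)[:2] for c in [(520,366),(577,368),(570,428),(512,424)]])
p('thumb T', onz(T,*tr(532,482),85))
p('bracing head T z52', [onz(T,*tr(*c),52)[:2] for c in [(592,390),(612,392),(608,434)]])
E
```

```text
off S [ 537.  -285.2   36. ]
off S [ 581.1 -276.3   36. ]
off S [ 581.7 -353.8   36. ]
off S [ 542.1 -354.    36. ]
off T [ 587.2 -271.    36. ]
off T [ 586.6 -351.5   36. ]
off T [ 542.2 -348.7   36. ]
off T [ 542.8 -268.7   36. ]
guide T [564.7  48.2  54. ]
guide T [564.5  22.6  54. ]
guide T [479.1  27.1  54. ]
guide T [479.3  54.4  54. ]
base T z18 [598.5 376.8  18. ]
base T z18 [568.5  17.5  18. ]
base T z18 [463.9  23.3  18. ]
base T z18 [488.7 374.9  18. ]
knob T z85 [546.9 335.3  85. ]
knob S85 [547.9 333.   85. ]
bridge T z73 [[568.5 266.4]
 [566.1 210.7]
 [506.2 216.2]
 [510.6 272.4]]
thumb T [451.3 249.6  85. ]
bracing head T z52 [[549.  198.2]
 [546.9 178.4]
 [504.5 181.6]]
```

Emit:
{"method": "step_arm", "body": {"increments": [[[0,0,0,0,6.8],[0,0,0,0,6.8],[0,0,0,0,6.8],[0,0,0,0,6.8],[0,0,0,0,6.8]]], "grip_force": 20}}

```text
time: 0.57
position: [216.8, 532.3, 249.3]
orientation: [[-0.552, 0.834, -0.0], [0.834, 0.552, -0.001], [-0.0, -0.001, -1.0]]
wrist_force: [-0.0, -0.2, 0.7]
grip_width: 88.4
```

Emit:
{"method": "step_arm", "body": {"increments": [[[0,0,0,0,6.8],[0,0,0,0,6.8],[0,0,0,0,6.8],[0,0,0,0,6.8],[0,0,0,0,6.6]]]}}

```text
time: 0.98
position: [216.8, 532.3, 249.3]
orientation: [[0.005, 1.0, -0.0], [1.0, -0.005, -0.001], [-0.001, -0.0, -1.0]]
wrist_force: [-0.4, 0.2, 0.5]
grip_width: 88.0
```

Emit:
{"method": "step_arm", "body": {"increments": [[[0,-3.6,1.8,0,0],[0,-3.6,1.8,0,0],[0,-3.6,1.8,0,0],[0,-3.6,1.8,0,0],[0,-3.6,1.8,0,0]]]}}

```text
time: 1.4
position: [307.1, 350.9, 249.4]
orientation: [[-0.002, 1.0, -0.0], [1.0, 0.002, -0.0], [-0.0, -0.0, -1.0]]
wrist_force: [1.3, -0.6, 0.4]
grip_width: 87.9
```

Emit:
{"method": "step_arm", "body": {"increments": [[[0,-2.0,2.7,0,0],[0,-2.0,2.7,0,0],[0,-2.0,2.7,0,0],[0,-2.0,2.7,-0.5,0],[0,-2.0,2.7,-0.5,0]]]}}

```text
time: 1.82
position: [442.8, 251.3, 259.4]
orientation: [[-0.0, 1.0, -0.001], [1.0, 0.0, -0.0], [-0.0, -0.001, -1.0]]
wrist_force: [0.4, 0.7, -0.5]
grip_width: 88.3
```

Emit:
{"method": "step_arm", "body": {"increments": [[[0,-2.0,2.7,-0.5,0],[0,-2.0,2.7,-0.5,0],[0,-2.0,2.7,-0.5,0],[0,0,0,0,0]]]}}

```text
time: 2.15
position: [527.4, 189.0, 275.4]
orientation: [[0.004, 1.0, 0.003], [1.0, -0.004, -0.001], [-0.001, 0.003, -1.0]]
wrist_force: [0.7, -0.4, -0.0]
grip_width: 87.8
```

```bash
python3 - <<'E'
from h import *
f=grab('wrist','w1')
cv2.imwrite('pics/w1b.png',cv2.resize(f['image'][:,:,::-1],(800,600),interpolation=cv2.INTER_CUBIC))
print(f['xyz'],bot.get_state()['position'])
E
```

```text
[526.60100698 269.23866387 409.73316326] [525.1004085  190.71013821 274.69972811]
```

View pics/w1b.png

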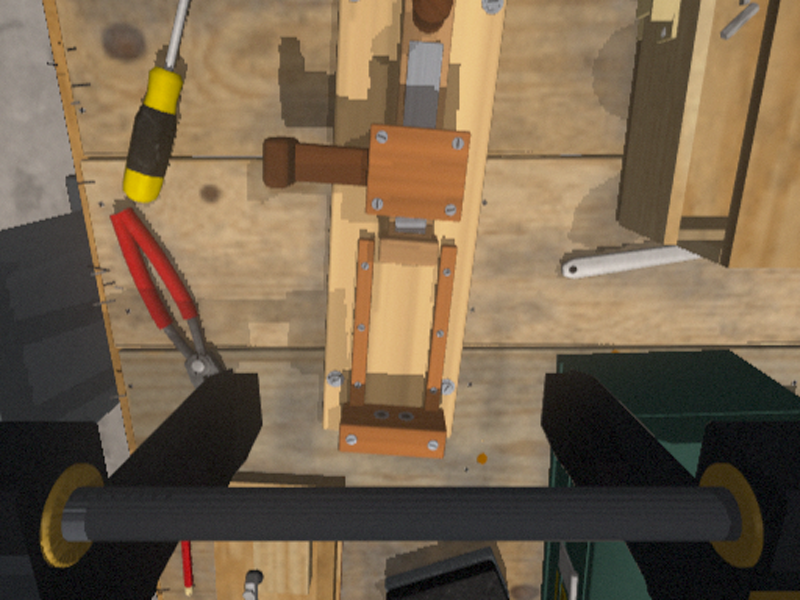

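The wrist view shows the whole jig: guide top (392,435), bed and rails (400,310), head (408,250), bridge (418,172), wedge thumb (278,162), knob (432,12).

```bash
python3 - <<'E'
from h import *
im=load('w1')['image']
A=np.hstack([cv2.resize(im[140:300,200:307,::-1],(400,598),interpolation=cv2.INTER_CUBIC),cv2.resize(im[0:160,160:310,::-1],(400,427),interpolation=cv2.INTER_CUBIC)] ) if 0 else None
cv2.imwrite('pics/c1.png',cv2.resize(im[140:300,190:320,::-1],(487,600),interpolation=cv2.INTER_CUBIC)) # 3.75
cv2.imwrite('pics/c2.png',cv2.resize(im[0:160,160:320,::-1],(600,600),interpolation=cv2.INTER_CUBIC))
E
```

```text
(no output)
```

View pics/c1.png

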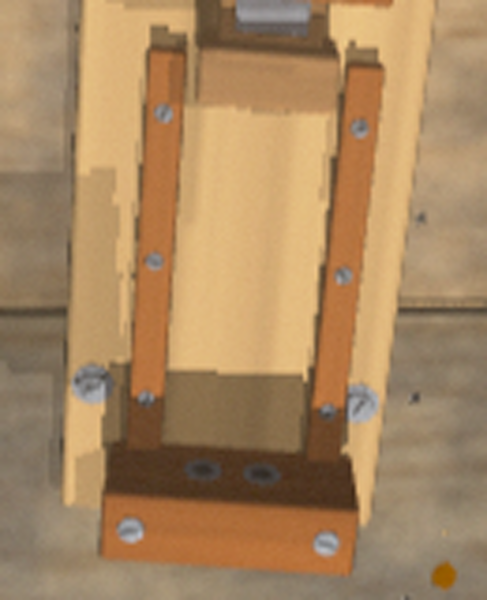

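View pics/c2.png

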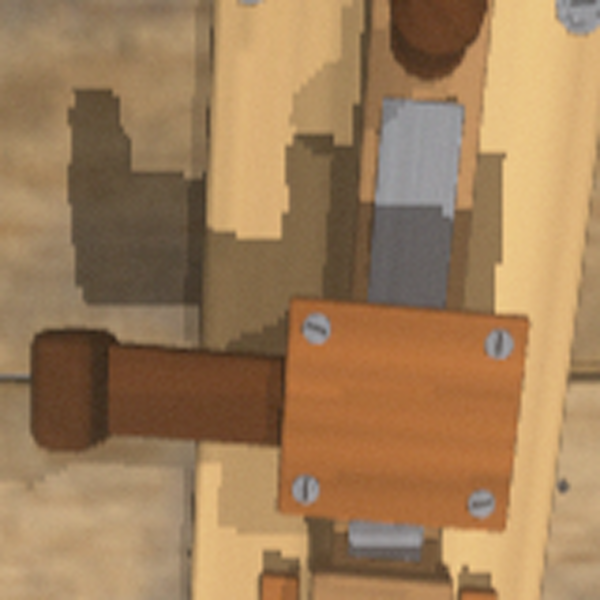

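```bash
python3 - <<'E'
from h import *
f=load('w1')
a=lambda x,y:(190+x/3.75-.4,140+y/3.75-.4); b=lambda x,y:(160+x/3.75-.4,y/3.75-.4)
P=lambda n,q:print(n,np.round(q,1).tolist())
L,R=onz(f,*a(105,494),54),onz(f,*a(356,512),54); P('guide edge',[L,R,(L+R)/2]); d=(R-L); P('len/ang',[np.hypot(*d[:2]),100*np.arctan2(d[1],d[0])])
# rails inner edges z=26
l1,l2=onz(f,*a(182,52),26),onz(f,*a(163,440),26); r1,r2=onz(f,*a(346,66),26),onz(f,*a(313,455),26)
P('rails',[l1,l2,r1,r2]); P('tilt',[100*(l1-l2)[0]/(l1-l2)[1],100*(r1-r2)[0]/(r1-r2)[1]])
# outer
l1,l2=onz(f,*a(150,48),26),onz(f,*a(131,440),26); r1,r2=onz(f,*a(383,68),26),onz(f,*a(345,455),26)
P('rails outer',[l1,l2,r1,r2])
# head top front edge z=52, lower edge z=20
P('head top',[onz(f,*a(203,42),52),onz(f,*a(341,55),52)]); P('head bot',[onz(f,*a(196,102),20),onz(f,*a(332,115),20)])
P('bridge',[onz(f,*b(*c),73) for c in [(290,298),(528,318),(505,528),(278,512)]])
P('thumb top',[onz(f,*b(*c),84.5) for c in [(33,335),(35,445),(112,335),(105,450)]])
P('knob crown base',[onz(f,*b(434,70),84)])
# offcut from top & scene
E
```

```text
guide edge [[479.7, 51.5, 54.0], [560.7, 44.4, 54.0], [520.2, 48.0, 54.0]]
len/ang [81.3, -8.7]
rails [[506.0, 190.1, 26.0], [496.7, 55.4, 26.0], [556.7, 185.4, 26.0], [548.1, 49.3, 26.0]]
tilt [6.9, 6.4]
rails outer [[496.1, 191.3, 26.0], [485.7, 55.4, 26.0], [568.3, 184.8, 26.0], [559.1, 49.2, 26.0]]
head top [[513.5, 198.3, 52.0], [553.2, 194.4, 52.0]]
head bot [[509.8, 172.7, 20.0], [553.1, 168.2, 20.0]]
bridge [[508.8, 271.5, 73.0], [569.4, 266.5, 73.0], [565.2, 212.9, 73.0], [504.4, 217.4, 73.0]]
thumb top [[445.8, 263.0, 84.5], [444.0, 236.3, 84.5], [465.3, 262.9, 84.5], [461.7, 235.0, 84.5]]
knob crown base [[544.0, 321.7, 84.0]]
```

Emit:
{"method": "step_arm", "body": {"increments": [[[0,-4.0,0.4,0,0],[0,-4.0,0.4,0,0],[0,-4.0,0.4,0,0],[0,-4.0,0.4,0,0],[0,-4.0,0.4,0,0]]]}}

```text
time: 2.62
position: [542.2, -7.6, 274.3]
orientation: [[-0.002, 1.0, -0.001], [1.0, 0.002, 0.001], [0.001, -0.001, -1.0]]
wrist_force: [0.2, -0.3, 0.0]
grip_width: 88.3
```

Emit:
{"method": "step_arm", "body": {"increments": [[[0,-4.0,0.4,0,0],[0,-4.0,0.4,0,0],[0,-4.0,0.4,0,0],[0,-4.0,0.4,0,0],[0,-3.0,0.4,0,0]]]}}

```text
time: 3.03
position: [562.8, -198.8, 274.3]
orientation: [[-0.0, 1.0, -0.001], [1.0, 0.0, 0.0], [0.0, -0.001, -1.0]]
wrist_force: [-0.1, -0.3, 0.3]
grip_width: 87.8
```

Emit:
{"method": "step_arm", "body": {"increments": [[[0,0,0,0,0],[0,0,0,0,0]]]}}

```text
time: 3.2
position: [562.8, -197.4, 273.9]
orientation: [[0.001, 1.0, -0.001], [1.0, -0.001, 0.001], [0.001, -0.001, -1.0]]
wrist_force: [-0.4, 0.1, 0.4]
grip_width: 88.1
```

```bash
python3 - <<'E'
from h import *
f=grab('wrist','w2')
cv2.imwrite('pics/w2b.png',cv2.resize(f['image'][:,:,::-1],(800,600),interpolation=cv2.INTER_CUBIC))
s=bot.get_state();print(f['xyz'],s['position'],s['orientation'])
E
```

```text
[ 562.41697878 -117.56927615  408.38490676] [ 562.87744196 -196.20332377  274.02500596] [[-2.57896618e-04  9.99999221e-01 -1.22112925e-03]
 [ 9.99998829e-01  2.59738537e-04  1.50845523e-03]
 [ 1.50877123e-03 -1.22073879e-03 -9.99998117e-01]]
```

View pics/w2b.png

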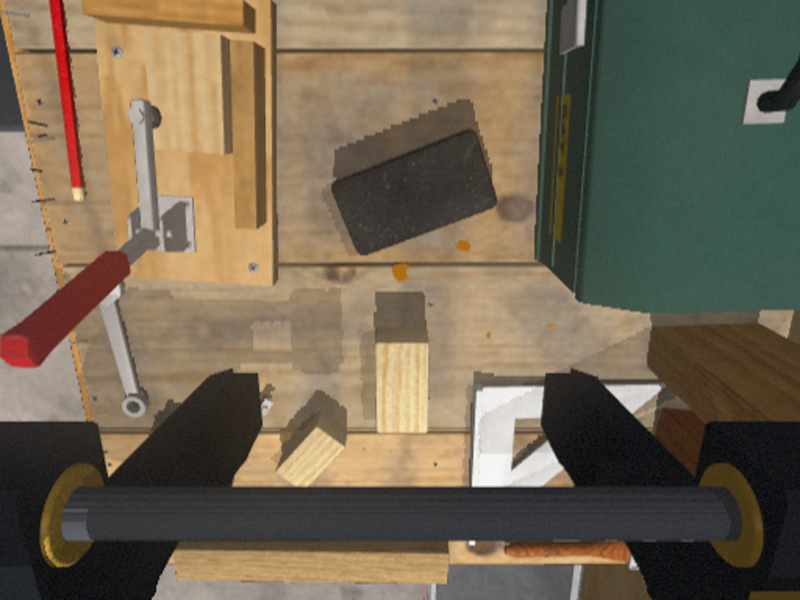

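The wrist view shows the offcut's top face with corners at about (376,343), (429,343), (428,433), (376,433), squared to world axes. The smaller block is at (312,455), the sanding block at (412,190), and the toolbox edge at (545–580,300).

```bash
python3 - <<'E'
from h import *
f=load('w2');T=load('top0')
P=lambda n,q:print(n,np.round(q,1).tolist())
w=lambda x,y:(x*.64-.2,y*.64-.2)
q=[onz(f,*w(*c),36) for c in [(376,343),(429,343),(428,433),(376,433)]];P('off',q);P('c',np.mean(q,0))
P('tb z0/100',[onz(f,*w(580,300),0),onz(f,*w(580,300),100),onz(f,*w(648,315),100)])
P('tb top',[onz(T,*w(493,z),h) for z,h in((248,0),(205,130))])
P('boards',[onz(T,*w(*c),0) for c in((510,205),(540,208),(570,203))])
P('boards w',[onz(f,*w(650,340),z) for z in (0,100,200)])
E
```

```text
off [[542.2, -273.5, 36.0], [582.9, -273.5, 36.0], [583.2, -352.5, 36.0], [541.0, -352.5, 36.0]]
c [562.3, -313.0, 36.0]
tb z0/100 [[707.7, -250.6, 0.0], [672.1, -218.0, 100.0], [715.5, -227.9, 100.0]]
tb top [[680.7, -224.2, 0.0], [749.6, -207.2, 130.0]]
boards [[802.2, -275.4, 0.0], [792.8, -355.8, 0.0], [806.5, -437.7, 0.0]]
boards w [[770.0, -285.9, 0.0], [719.2, -244.7, 100.0], [668.4, -203.5, 200.0]]
```

Emit:
{"method": "step_arm", "body": {"increments": [[[0,-2.9,0,2.5,0],[0,-2.9,0,2.5,0],[0,-2.9,0,2.5,0],[0,-2.9,0,2.5,0],[0,0,0,3.5,0]]]}}

```text
time: 3.67
position: [564.7, -316.5, 141.1]
orientation: [[0.0, 1.0, 0.004], [1.0, -0.0, -0.005], [-0.005, 0.004, -1.0]]
wrist_force: [0.6, -0.1, 1.1]
grip_width: 88.0
```

Emit:
{"method": "step_arm", "body": {"increments": [[[0,0,0,3.5,0],[0,0,0,2.0,0],[0,0,0,0,0]]]}}

```text
time: 3.92
position: [560.6, -308.3, 78.9]
orientation: [[-0.003, 1.0, -0.008], [1.0, 0.003, 0.007], [0.007, -0.008, -1.0]]
wrist_force: [0.0, 0.8, 0.2]
grip_width: 88.0
```

```bash
python3 - <<'E'
from h import *
f=grab('wrist','w3')
cv2.imwrite('pics/w3b.png',cv2.resize(f['image'][:,:,::-1],(800,600),interpolation=cv2.INTER_CUBIC))
s=bot.get_state();print(f['xyz'],s['position'])
E
```

```text
[ 560.80315071 -229.25059928  213.82629987] [ 562.17529746 -309.61826261   82.04836583]
```

View pics/w3b.png

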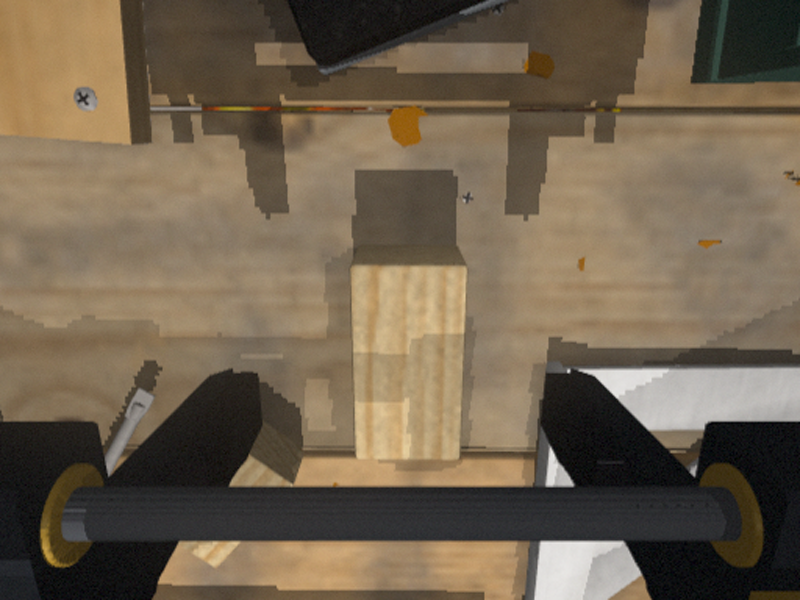

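```bash
python3 - <<'E'
from h import *
f=load('w3');f2=load('w2')
P=lambda n,q:print(n,np.round(q,1).tolist())
w=lambda x,y:(x*.64-.2,y*.64-.2)
q=[onz(f,*w(*c),36) for c in [(351,266),(467,266),(460,459),(356,459)]];P('off',q);P('c',np.mean(q,0))
P('small w2',[onz(f2,*w(*c),30) for c in [(318,414),(346,440),(302,486),(278,465)]])
P('small w3',[onz(f,*w(*c),30) for c in [(263,420),(297,485)]])
P('now',bot.get_state()['position'])
E
```

```text
off [[541.9, -273.7, 36.0], [582.3, -273.4, 36.0], [582.7, -351.5, 36.0], [541.8, -351.8, 36.0]]
c [562.2, -312.6, 36.0]
small w2 [[493.6, -338.5, 30.0], [515.6, -362.9, 30.0], [476.4, -408.3, 30.0], [457.4, -387.2, 30.0]]
small w3 [[504.6, -338.3, 30.0], [516.4, -368.7, 30.0]]
now [562.2, -309.6, 82.0]
```

Emit:
{"method": "step_arm", "body": {"increments": [[[50,0,0,2.5,0],[50,0,0,2.0,0],[50,0,0,1.0,0],[50,0,0,0.6,0],[50,0,0,0,0]]]}}

```text
time: 4.38
position: [563.8, -312.5, 24.1]
orientation: [[-0.002, 1.0, 0.0], [1.0, 0.002, 0.0], [0.0, 0.0, -1.0]]
wrist_force: [0.3, -0.2, 1.1]
grip_width: 71.2
```

Emit:
{"method": "step_arm", "body": {"increments": [[[50,0,0,0,0],[50,0,0,0,0]]]}}

```text
time: 4.55
position: [564.5, -313.8, 25.5]
orientation: [[-0.001, 1.0, 0.002], [1.0, 0.001, -0.002], [-0.002, 0.002, -1.0]]
wrist_force: [0.4, 0.6, 0.2]
grip_width: 71.0
```

Emit:
{"method": "step_arm", "body": {"increments": [[[160,0,0,0,0],[160,0,0,0,0],[160,0,0,0,0],[160,0,0,0,0],[160,0,0,0,0]]], "grip_force": 25}}

```text
time: 4.97
position: [563.5, -313.3, 23.9]
orientation: [[-0.001, 1.0, 0.0], [1.0, 0.001, -0.0], [-0.0, 0.0, -1.0]]
wrist_force: [-0.2, 0.4, 2.6]
grip_width: 41.6
```

Emit:
{"method": "step_arm", "body": {"increments": [[[160,0,0,-1.0,0],[160,0,0,-3.0,0],[160,0,0,-3.0,0],[160,0,0,-3.0,0],[160,0,0,-2.0,0]]]}}

```text
time: 5.38
position: [564.3, -313.9, 147.6]
orientation: [[-0.001, 1.0, 0.003], [1.0, 0.001, -0.002], [-0.002, 0.003, -1.0]]
wrist_force: [1.2, -0.7, -1.1]
grip_width: 41.9
```

Emit:
{"method": "step_arm", "body": {"increments": [[[160,3.0,-0.3,0,0],[160,3.8,-0.3,0,0],[160,3.8,-0.3,0,0],[160,3.8,-0.4,0,0],[160,3.8,-0.4,0,0]]]}}

```text
time: 5.8
position: [545.8, -129.7, 144.4]
orientation: [[-0.0, 1.0, 0.0], [1.0, 0.0, -0.0], [-0.0, 0.0, -1.0]]
wrist_force: [-0.2, 0.6, -0.9]
grip_width: 41.9
```

Emit:
{"method": "step_arm", "body": {"increments": [[[160,3.8,-0.4,0,0],[160,3.8,-0.4,0,0],[160,3.8,-0.4,0,0],[160,3.8,-0.4,0,0],[160,3.5,-0.4,0,0]]]}}

```text
time: 6.22
position: [525.6, 57.8, 144.5]
orientation: [[-0.001, 1.0, 0.001], [1.0, 0.001, 0.0], [0.0, 0.001, -1.0]]
wrist_force: [0.5, -0.1, -1.0]
grip_width: 41.8
```

Emit:
{"method": "step_arm", "body": {"increments": [[[160,3.0,-0.1,0,0],[160,1.4,0,0,0],[160,0,0,0,4.3],[160,0,0,0,0],[160,0,0,0,0]]]}}

```text
time: 6.63
position: [525.2, 99.8, 144.2]
orientation: [[0.072, 0.997, 0.0], [0.997, -0.072, -0.0], [-0.0, 0.0, -1.0]]
wrist_force: [-0.1, -0.5, -0.7]
grip_width: 41.9
```

Emit:
{"method": "step_arm", "body": {"increments": [[[160,0,0,2.0,0],[160,0,0,2.0,0],[160,0,0,0,0],[160,0,0,0,0],[160,0,0,0,0]]]}}

```text
time: 7.05
position: [525.7, 99.2, 104.6]
orientation: [[0.074, 0.997, 0.001], [0.997, -0.074, -0.0], [0.0, 0.001, -1.0]]
wrist_force: [0.3, 0.4, -0.3]
grip_width: 41.8
```

```bash
python3 - <<'E'
from h import *
f=grab('wrist','w4')
cv2.imwrite('pics/w4b.png',cv2.resize(f['image'][:,:,::-1],(800,600),interpolation=cv2.INTER_CUBIC))
s=bot.get_state();print(f['xyz'],s['position'],s['orientation'])
E
```

```text
[530.92575043 179.03011424 238.96412281] [526.05173242  99.32706024 104.93925958] [[ 7.43789624e-02  9.97228699e-01  1.64072956e-03]
 [ 9.97230048e-01 -7.43789222e-02 -8.55369334e-05]
 [ 3.67358112e-05  1.64254696e-03 -9.99998650e-01]]
```

View pics/w4b.png

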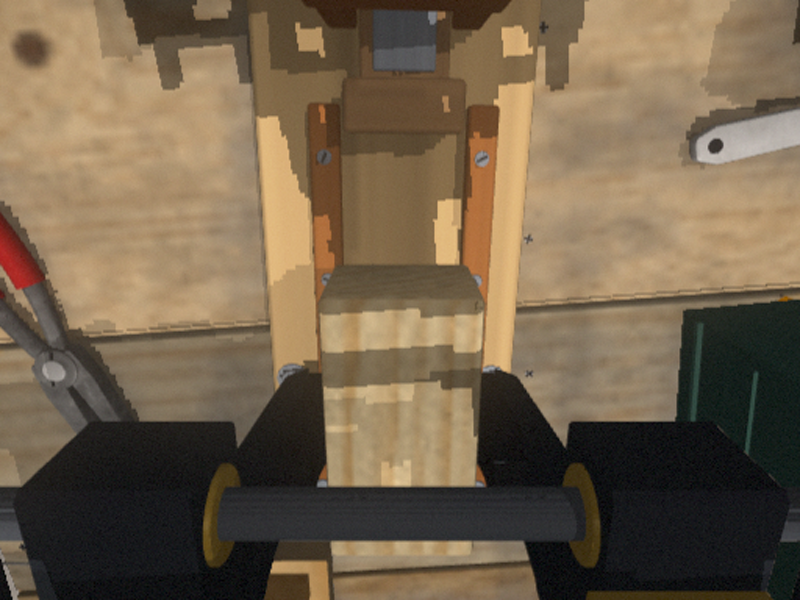

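```bash
python3 - <<'E'
from h import *
f=load('w4')
w=lambda x,y:(x*.64-.2,y*.64-.2)
o=np.array([526,99.3]);Y=np.array([.0744,.9972]);X=np.array([.9972,-.0744])
def P(n,x,y,z):
    p=onz(f,*w(x,y),z)[:2]-o; print(n,round(float(p@X),1),round(float(p@Y),1))
P('railL',341,112,26);P('railL',343,262,26);P('railR',469,112,26);P('railR',464,262,26)
P('railLo',309,108,26);P('railRo',498,108,26)
P('off top L',321,312,117);P('off top R',482,310,117)
P('off bot edge L',333,266,81);P('off R',471,266,81)
P('head top front L',344,131,52);P('R',465,131,52)
P('head top back L',346,80,52);P('R',465,80,52)
P('guide?',283,545,54)
E
```

```text
railL -24.0 85.9
railL -25.2 26.9
railR 25.0 85.9
railR 25.2 26.9
railLo -36.2 87.3
railRo 36.0 87.3
off top L -20.7 36.9
off top R 18.9 37.4
off bot edge L -22.1 39.3
off R 20.7 39.3
head top front L -20.4 79.0
R 20.7 79.1
head top back L -19.2 95.1
R 20.1 95.1
guide? -52.6 -93.3
```

Emit:
{"method": "step_arm", "body": {"increments": [[[160,0,0.07,2.0,0],[160,0,0,2.0,0],[160,0,0,1.5,0],[160,0,0,0.4,0],[160,0,0,0.2,0]]]}}

```text
time: 7.52
position: [526.0, 99.6, 42.8]
orientation: [[0.074, 0.997, -0.0], [0.997, -0.074, -0.0], [-0.0, -0.0, -1.0]]
wrist_force: [0.9, 0.3, -1.6]
grip_width: 41.7
```

Emit:
{"method": "step_arm", "body": {"increments": [[[160,0,0,0.1,0],[160,0,0,0.1,0],[160,0,0,0,0]]]}}

```text
time: 7.77
position: [527.0, 99.7, 42.0]
orientation: [[0.074, 0.997, 0.002], [0.997, -0.074, -0.0], [0.0, 0.002, -1.0]]
wrist_force: [1.6, -0.2, -0.1]
grip_width: 42.2
```

Emit:
{"method": "step_arm", "body": {"increments": [[[70,0,0,0,0],[70,0,0,0,0],[70,0,0,0,0],[70,0,0,0,0]]]}}

```text
time: 8.1
position: [526.0, 99.7, 40.9]
orientation: [[0.074, 0.997, 0.0], [0.997, -0.074, -0.0], [-0.0, 0.0, -1.0]]
wrist_force: [-0.4, -0.5, -0.1]
grip_width: 63.9
```

Emit:
{"method": "step_arm", "body": {"increments": [[[70,0,0,-1.0,0],[70,0,0,-3.0,0],[70,0,0,-4.0,0],[70,0,0,-4.0,0],[70,0,0,0,0]]]}}

```text
time: 8.52
position: [530.8, 99.7, 169.7]
orientation: [[0.074, 0.997, 0.014], [0.997, -0.074, -0.0], [0.001, 0.014, -1.0]]
wrist_force: [1.0, -0.5, -0.2]
grip_width: 63.9
```

```bash
python3 - <<'E'
from h import *
f=grab('wrist','w5')
cv2.imwrite('pics/w5b.png',cv2.resize(f['image'][:,:,::-1],(800,600),interpolation=cv2.INTER_CUBIC))
s=bot.get_state();print(f['xyz'],s['position'],s['wrist_force'])
E
```

```text
[534.21944334 179.61023017 304.16207663] [529.3682941   99.69486887 166.44158167] [ 0.25932197 -0.37194393  0.53600943]
```

View pics/w5b.png

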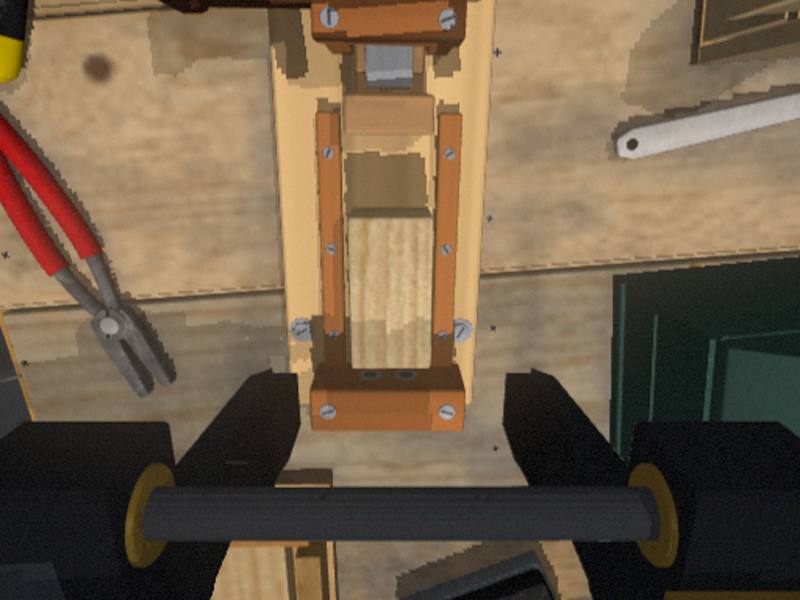

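The offcut sits between the rails with a small gap to the guide (offcut left end at (390,210), guide face near (388,370)). Next I check the clearance for the knob push.

```bash
python3 - <<'E'
from h import *
f=load('w1');T=load('top0');S=load('scene0')
w=lambda x,y:(x*.64-.2,y*.64-.2)
P=lambda n,q:print(n,np.round(q,1).tolist())
for c in [(328,240),(205,237),(328,220)]: P('chest T',[onz(T,*w(*c),z) for z in(0,120)])
P('chest w1',[onz(f,*w(618,218),z) for z in (0,)]+[onz(f,*w(668,240),0)]+[onz(f,*w(650,10),130)])
P('knob drawer S',[onz(S,*w(430,210),0),onz(S,*w(455,228),0),onz(S,*w(405,155),50)])
g=load('w5'); 
w=lambda x,y:(x*.64-.2,y*.64-.2)
o=np.array([521,49.]);Y=np.array([.0748,.9972]);X=np.array([.9972,-.0748])
def J(n,x,y,z):
    p=onz(g,*w(x,y),z)[:2]-o; print(n,round(float(p@X),1),round(float(p@Y),1))
J('guide top edge L',315,391,54);J('R',463,391,54);J('off near end top',351,216,54);J('R',433,216,54);J('off far',352,366,54);J('far',432,366,54);J('head front',345,133,52);J('R',433,133,52)
J('knob',0,0,85)
o2=o
for n,i,c,z in (('T',T,(164+46*.25,165+85*.25),85),('S',S,(205+132*.22,110+48*.22),85)):
    p=onz(i,*c,z)[:2]-o; print('knob',n,p@X,p@Y)
E
```

```text
chest T [[706.7, 215.0, 0.0], [665.5, 199.8, 120.0]]
chest T [[717.9, 544.8, 0.0], [675.8, 503.1, 120.0]]
chest T [[763.3, 216.1, 0.0], [717.6, 200.9, 120.0]]
chest w1 [[697.1, 201.5, 0.0], [739.0, 183.8, 0.0], [645.9, 322.1, 130.0]]
knob drawer S [[688.6, 290.9, 0.0], [709.4, 211.1, 0.0], [701.4, 443.2, 50.0]]
guide top edge L -38.8 -1.0
R 39.8 -1.5
off near end top -17.1 91.7
R 22.0 91.7
off far -18.8 13.4
far 23.0 13.2
head front -18.9 129.4
R 21.4 129.4
knob -141.0 176.1
knob T 2.984211900623805 285.6795434837726
knob S 6.127267747016745 282.6511678858118
```

Emit:
{"method": "step_arm", "body": {"increments": [[[255,3.0,0,0,0],[255,4.0,0,0,0],[255,4.0,0,0,0],[255,4.0,0,0,0],[255,4.0,0,0,0]]]}}

```text
time: 8.98
position: [539.2, 290.7, 159.8]
orientation: [[0.075, 0.997, -0.002], [0.997, -0.075, -0.001], [-0.001, -0.002, -1.0]]
wrist_force: [1.3, -0.5, 0.2]
grip_width: 32.8
```

Emit:
{"method": "step_arm", "body": {"increments": [[[255,4.0,0,0,0],[255,3.0,0,0,0],[255,1.8,0,0,0],[255,0,0,0,0],[255,0,0,0,0]]]}}

```text
time: 9.4
position: [545.5, 377.4, 159.3]
orientation: [[0.072, 0.997, -0.002], [0.997, -0.072, -0.001], [-0.001, -0.002, -1.0]]
wrist_force: [-0.2, -0.4, -0.2]
grip_width: 0.5
```

```bash
python3 - <<'E'
from h import *
f=grab('wrist','w6')
cv2.imwrite('pics/w6b.png',cv2.resize(f['image'][:,:,::-1],(800,600),interpolation=cv2.INTER_CUBIC))
s=bot.get_state();print(f['xyz'],s['position'],s['wrist_force'])
E
```

```text
[550.87596395 457.34758198 293.64726266] [545.77290769 376.36758523 159.55305047] [-0.00247189 -0.48465808  0.27456914]
```

View pics/w6b.png

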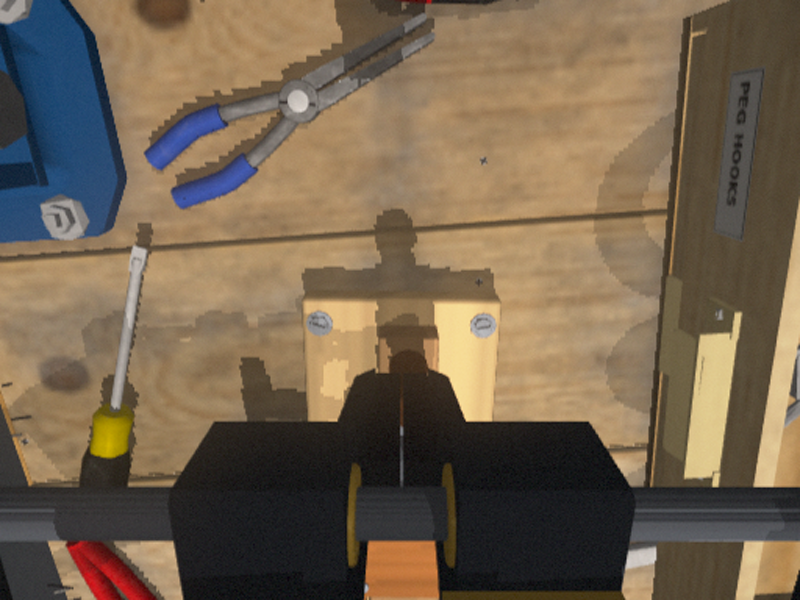

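```bash
python3 - <<'E'
from h import *
g=load('w6')
w=lambda x,y:(x*.64-.2,y*.64-.2)
P=lambda n,q:print(n,np.round(q,1).tolist())
P('knob',[onz(g,*w(407,352),85),onz(g,*w(407,368),85),onz(g,*w(407,352),45)])
P('bar end',[onz(g,*w(380,326),40),onz(g,*w(438,326),40)])
P('base end',[onz(g,*w(303,298),18),onz(g,*w(499,298),18)])
P('handle',[onz(g,*w(690,330),z) for z in(30,60,90)]+[onz(g,*w(715,480),z) for z in(30,60,90)])
P('tcp',proj(g,bot.get_state()['position'])); P('tip',np.array(proj(g,bot.get_state()['position']-[0,0,11]))/.64)
cv2.imwrite('pics/c6.png',cv2.resize(g['image'][180:260,200:320,::-1],(720,480),interpolation=cv2.INTER_CUBIC))
E
```

```text
knob [[546.3, 365.2, 85.0], [545.7, 357.6, 85.0], [545.4, 347.6, 45.0]]
bar end [[532.3, 360.9, 40.0], [562.2, 358.8, 40.0]]
base end [[489.7, 372.1, 18.0], [597.6, 364.4, 18.0]]
handle [[697.8, 343.0, 30.0], [681.1, 356.0, 60.0], [664.4, 369.0, 90.0], [722.0, 245.3, 30.0], [702.5, 269.5, 60.0], [683.0, 293.6, 90.0]]
tcp [258.9, 269.3]
tip [404.4, 402.0]
```

View pics/c6.png

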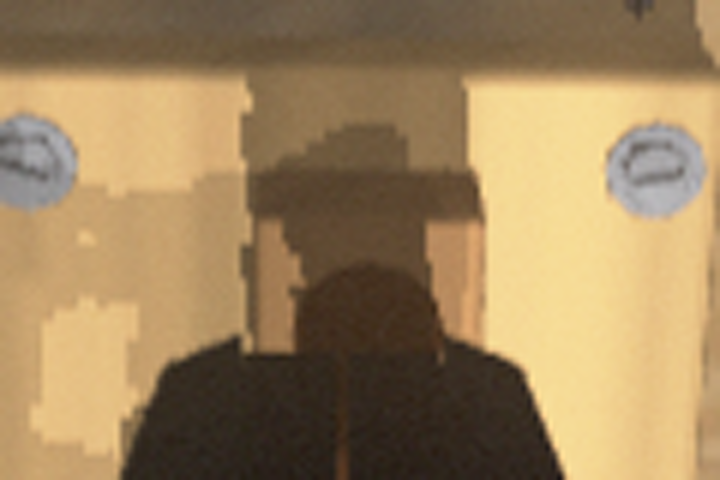

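The wrist view shows the closed fingers, tips near (404,385), left of the knob. The knob's foot is just ahead at (407,352), bar end at row 326, and the drawer handle at (700,400) is clear of the gripper body.

Emit:
{"method": "step_arm", "body": {"increments": [[[255,0,0,3.0,0],[255,0,0,3.0,0],[255,0,0,2.5,0],[255,0,0,1.0,0],[255,0,0,0,0]]]}}

```text
time: 9.87
position: [544.5, 374.4, 62.3]
orientation: [[0.076, 0.997, -0.006], [0.997, -0.076, -0.003], [-0.003, -0.006, -1.0]]
wrist_force: [0.1, -0.3, 0.4]
grip_width: 0.3
```

Emit:
{"method": "step_arm", "body": {"increments": [[[255,-0.5,0,0,0],[255,-0.5,0,0,0],[255,-0.4,0,0,0],[255,-0.3,0,0,0],[255,-0.3,0,0,0]]]}}

```text
time: 10.28
position: [545.8, 356.7, 67.1]
orientation: [[0.075, 0.997, 0.002], [0.997, -0.075, 0.001], [0.001, 0.002, -1.0]]
wrist_force: [0.2, -0.3, 1.2]
grip_width: 0.7
```

Emit:
{"method": "step_arm", "body": {"increments": [[[255,-0.4,0,0,0],[255,-0.4,0,0,0],[255,-0.4,0,0,0],[255,-0.4,0,0,0],[255,-0.4,0,0,0]]]}}

```text
time: 10.7
position: [544.0, 337.2, 66.3]
orientation: [[0.074, 0.997, 0.001], [0.997, -0.074, 0.001], [0.001, 0.001, -1.0]]
wrist_force: [1.1, 4.7, 2.0]
grip_width: 0.4
```

Emit:
{"method": "step_arm", "body": {"increments": [[[255,-0.3,0,0,0],[255,-0.3,0,0,0],[255,-0.3,0,0,0],[255,-0.3,0,0,0],[255,-0.3,0,0,0]]]}}

```text
time: 11.12
position: [542.5, 321.8, 65.7]
orientation: [[0.074, 0.997, 0.0], [0.997, -0.074, 0.0], [0.0, 0.0, -1.0]]
wrist_force: [1.1, 3.4, 2.9]
grip_width: 0.3
```

Emit:
{"method": "step_arm", "body": {"increments": [[[255,-0.2,0,0,0],[255,-0.1,0,0,0],[255,-0.1,0,0,0],[255,-0.1,0,0,0]]]}}

```text
time: 11.45
position: [542.0, 317.0, 65.6]
orientation: [[0.074, 0.997, -0.0], [0.997, -0.074, 0.0], [-0.0, -0.0, -1.0]]
wrist_force: [1.2, 4.0, 1.9]
grip_width: 0.5
```

```bash
python3 - <<'E'
from h import *
f=grab('scene','s2');s=bot.get_state();print(s['position'],s['wrist_force'])
cv2.imwrite('pics/s2b.png',cv2.resize(f['image'][100:205,195:335,::-1],(800,600),interpolation=cv2.INTER_CUBIC))
E
```

```text
[542.03132717 316.85121572  65.59365089] [0.96512773 2.81349368 1.55123539]
```

View pics/s2b.png

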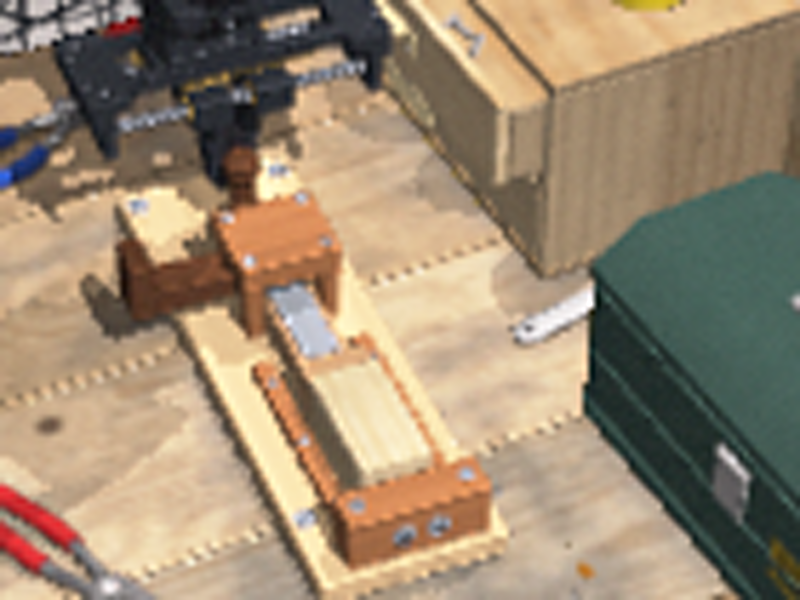

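The scene crop shows the bar's head at the offcut's left end and a remaining gap of about 10 mm to the guide. I'll keep pushing slowly.

Emit:
{"method": "step_arm", "body": {"increments": [[[255,-0.1,0,0,0],[255,-0.1,0,0,0],[255,-0.1,0,0,0],[255,-0.1,0,0,0]]]}}

```text
time: 11.83
position: [541.7, 313.0, 65.6]
orientation: [[0.074, 0.997, -0.0], [0.997, -0.074, -0.0], [-0.0, -0.0, -1.0]]
wrist_force: [0.9, 3.7, 1.0]
grip_width: 0.6
```

Emit:
{"method": "step_arm", "body": {"increments": [[[255,-0.1,0,0,0],[255,-0.1,0,0,0],[255,-0.1,0,0,0]]]}}

```text
time: 12.08
position: [541.4, 310.0, 65.6]
orientation: [[0.074, 0.997, -0.0], [0.997, -0.074, -0.0], [-0.0, -0.0, -1.0]]
wrist_force: [0.4, 3.3, 2.1]
grip_width: 0.2
```

Emit:
{"method": "step_arm", "body": {"increments": [[[255,-0.1,0,0,0],[255,-0.1,0,0,0]]]}}

```text
time: 12.25
position: [541.3, 308.0, 65.6]
orientation: [[0.074, 0.997, -0.0], [0.997, -0.074, -0.0], [-0.0, -0.0, -1.0]]
wrist_force: [1.2, 3.4, 0.8]
grip_width: 0.6
```

Emit:
{"method": "step_arm", "body": {"increments": [[[255,-0.05,0,0,0],[255,-0.05,0,0,0]]]}}

```text
time: 12.42
position: [541.2, 307.0, 65.6]
orientation: [[0.074, 0.997, -0.0], [0.997, -0.074, -0.0], [-0.0, -0.0, -1.0]]
wrist_force: [1.0, 3.1, 1.0]
grip_width: 0.7
```

Emit:
{"method": "step_arm", "body": {"increments": [[[255,-0.05,0,0,0],[255,-0.05,0,0,0]]]}}

```text
time: 12.58
position: [541.2, 306.4, 65.7]
orientation: [[0.074, 0.997, -0.0], [0.997, -0.074, 0.001], [0.001, -0.0, -1.0]]
wrist_force: [1.5, 6.1, 0.1]
grip_width: 0.6
```

Emit:
{"method": "step_arm", "body": {"increments": [[[255,-0.05,0,0,0],[255,-0.05,0,0,0]]]}}

```text
time: 12.75
position: [541.1, 306.3, 65.7]
orientation: [[0.074, 0.997, 0.0], [0.997, -0.074, 0.002], [0.002, 0.0, -1.0]]
wrist_force: [0.2, 9.6, -1.3]
grip_width: 0.2
```

Emit:
{"method": "step_arm", "body": {"increments": [[[255,-0.05,0,0,0],[255,-0.05,0,0,0]]]}}

```text
time: 12.92
position: [541.2, 306.2, 65.8]
orientation: [[0.074, 0.997, 0.001], [0.997, -0.074, 0.004], [0.004, 0.001, -1.0]]
wrist_force: [0.6, 15.1, -2.0]
grip_width: 0.3
```

```bash
python3 - <<'E'
from h import *
f=grab('scene','s3');s=bot.get_state();print(s['position'],s['wrist_force'])
cv2.imwrite('pics/s3b.png',cv2.resize(f['image'][145:205,240:320,::-1],(800,600),interpolation=cv2.INTER_CUBIC))
E
```

```text
[541.14362279 306.26298597  65.78750362] [ 1.02851986 12.49587423 -1.79685975]
```

View pics/s3b.png

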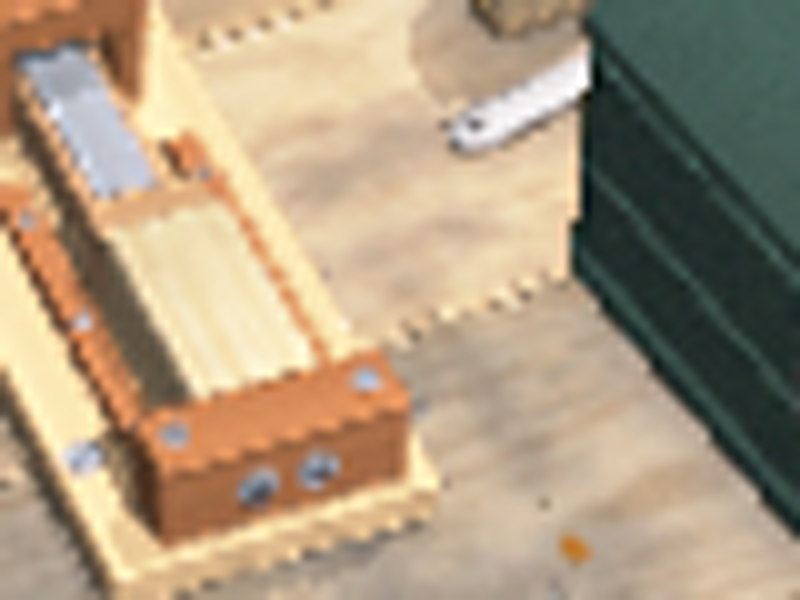

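The hard stop is clear: force rose from 3 N to 15 N with no motion. The picture shows the offcut touching the guide, seam near (260,385), and the head on its other end at (160,205). I back off and go to the wedge.

Emit:
{"method": "step_arm", "body": {"increments": [[[255,0.7,0,0,0],[255,1.0,0,0,0],[255,0,0,-2.0,0],[255,0,0,-2.5,0],[255,0,0,-2.5,0]]]}}

```text
time: 13.38
position: [541.3, 320.7, 135.1]
orientation: [[0.074, 0.997, -0.003], [0.997, -0.074, -0.002], [-0.002, -0.003, -1.0]]
wrist_force: [0.4, 0.5, 0.8]
grip_width: 0.4
```

Emit:
{"method": "step_arm", "body": {"increments": [[[255,-1.6,-2.8,0,0],[255,-1.6,-2.8,0,0],[255,-1.6,-2.8,0,0],[255,-1.6,-2.8,0,0],[255,-1.5,-2.9,0,0]]]}}

```text
time: 13.8
position: [394.3, 251.8, 135.3]
orientation: [[0.074, 0.997, -0.001], [0.997, -0.074, -0.001], [-0.001, -0.001, -1.0]]
wrist_force: [0.3, -0.6, 0.2]
grip_width: 0.4
```

Emit:
{"method": "step_arm", "body": {"increments": [[[255,0,0,0,0],[255,0,0,0,0]]]}}

```text
time: 13.97
position: [394.3, 252.2, 135.4]
orientation: [[0.074, 0.997, -0.001], [0.997, -0.074, -0.001], [-0.001, -0.001, -1.0]]
wrist_force: [0.2, -0.3, 0.2]
grip_width: 0.8
```

```bash
python3 - <<'E'
from h import *
f=grab('wrist','w7')
cv2.imwrite('pics/w7b.png',cv2.resize(f['image'][:,:,::-1],(800,600),interpolation=cv2.INTER_CUBIC))
f=grab('scene','s4')
cv2.imwrite('pics/s4b.png',cv2.resize(f['image'][85:190,185:325,::-1],(800,600),interpolation=cv2.INTER_CUBIC))
s=bot.get_state();print(s['position'],s['wrist_force'])
E
```

```text
[396.99814824 253.06039758 136.2975322 ] [ 0.84509584 -0.07302604 -0.27545969]
```

View pics/w7b.png

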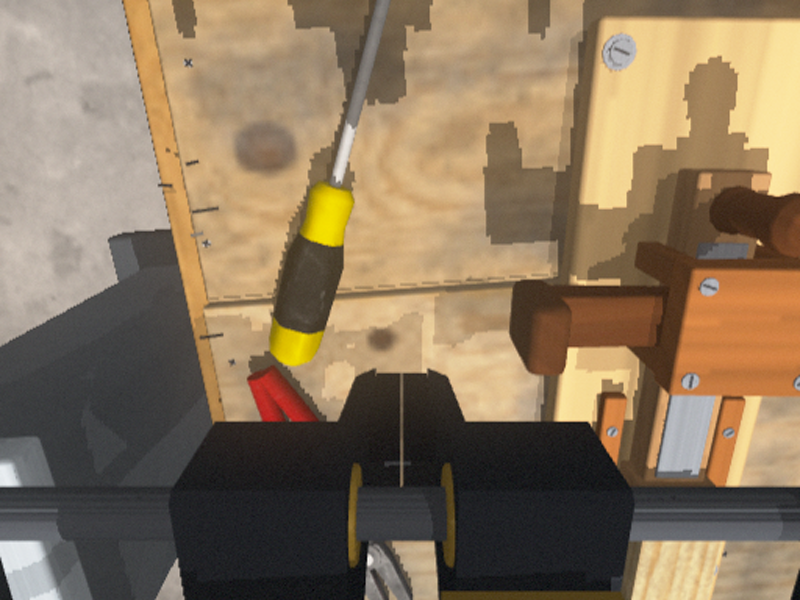

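View pics/s4b.png

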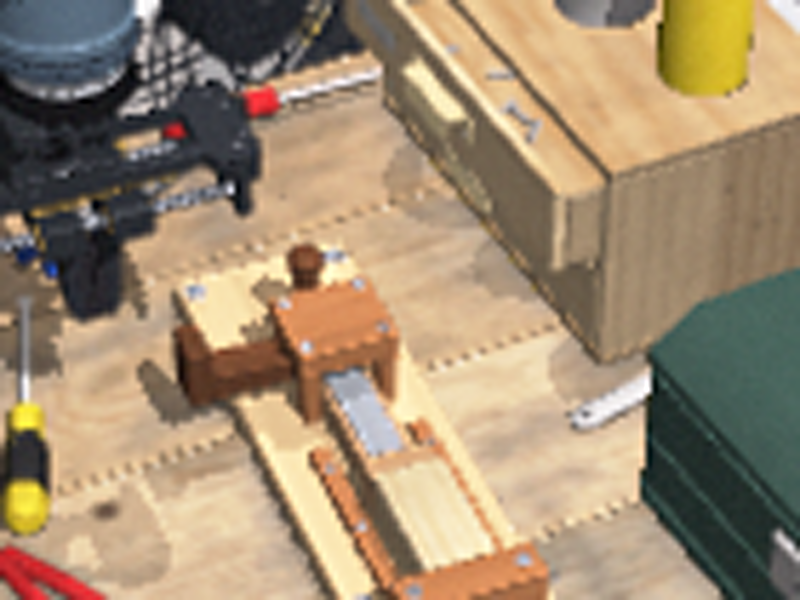

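The wrist view shows the thumb piece at (535,325), right of the closed fingers, with free space between. The scene view shows the bar and offcut still home.

```bash
python3 - <<'E'
from h import *
g=load('w7')
w=lambda x,y:(x*.64-.2,y*.64-.2)
o=np.array([396,252.5]);Y=np.array([.0744,.9972]);X=np.array([.9972,-.0744])
for c in [(512,283),(520,338),(573,293),(570,345)]:
    p=onz(g,*w(*c),84.5)[:2]-o; print(c,round(float(p@X),1),round(float(p@Y),1))
cv2.imwrite('pics/c7.png',cv2.resize(g['image'][170:250,310:430,::-1],(720,480),interpolation=cv2.INTER_CUBIC))
E
```

```text
(512, 283) 38.3 25.5
(520, 338) 42.7 3.8
(573, 293) 61.1 21.7
(570, 345) 62.0 0.9
```

View pics/c7.png

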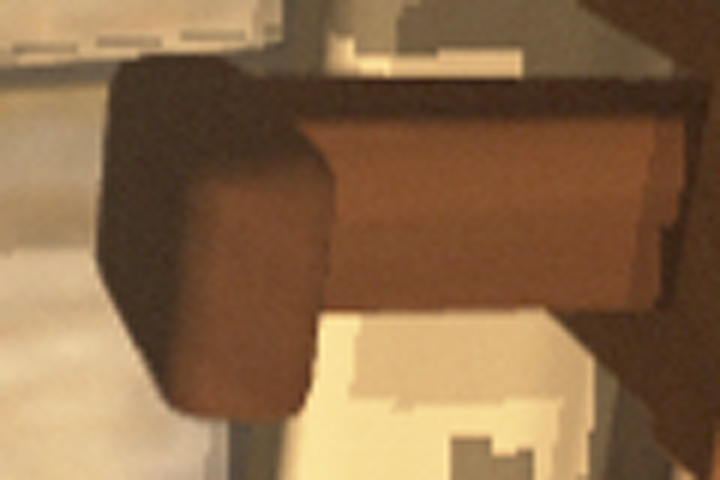

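The crop shows the thumb's top face between about (195,165) and (330,415), with the robot-side face dark on its left.

```bash
python3 - <<'E'
from h import *
g=load('w7')
o=np.array([396,252.5]);Y=np.array([.0744,.9972]);X=np.array([.9972,-.0744])
for c in [(190,160),(332,165),(308,412),(168,410)]:
    p=onz(g,310+c[0]/6-.4,170+c[1]/6-.4,84.5)[:2]-o; print(c,round(float(p@X),1),round(float(p@Y),1))
E
```

```text
(190, 160) 46.9 16.2
(332, 165) 60.7 15.7
(308, 412) 61.0 -10.7
(168, 410) 46.8 -10.5
```

Emit:
{"method": "step_arm", "body": {"increments": [[[255,0.25,0,2.0,0],[255,0,0,2.5,0],[255,0,0,1.5,0],[255,0,0,0.5,0],[255,0,0,0,0]]]}}

```text
time: 14.48
position: [396.1, 255.2, 69.5]
orientation: [[0.074, 0.997, -0.002], [0.997, -0.074, -0.001], [-0.001, -0.002, -1.0]]
wrist_force: [1.0, -0.1, 0.7]
grip_width: 0.5
```

Emit:
{"method": "step_arm", "body": {"increments": [[[255,0,0.6,0,0],[255,0,0.6,0,0],[255,0,0.5,0,0],[255,0,0.3,0,0],[255,0,0,0,0]]]}}

```text
time: 14.9
position: [417.6, 253.9, 71.6]
orientation: [[0.075, 0.997, 0.002], [0.997, -0.075, 0.001], [0.001, 0.002, -1.0]]
wrist_force: [-0.2, -0.2, -0.6]
grip_width: 0.1
```

Emit:
{"method": "step_arm", "body": {"increments": [[[255,0,0.2,0,0],[255,0,0.2,0,0],[255,0,0.2,0,0]]]}}

```text
time: 15.15
position: [422.0, 253.3, 70.8]
orientation: [[0.074, 0.997, -0.0], [0.997, -0.074, -0.0], [-0.0, -0.0, -1.0]]
wrist_force: [-0.4, -0.2, -0.3]
grip_width: 0.6
```

Emit:
{"method": "step_arm", "body": {"increments": [[[255,0,0.2,0,0],[255,0,0.2,0,0],[255,0,0.2,0,0]]]}}

```text
time: 15.4
position: [428.1, 252.9, 70.7]
orientation: [[0.074, 0.997, -0.0], [0.997, -0.074, -0.0], [-0.0, -0.0, -1.0]]
wrist_force: [-0.3, 0.6, -0.1]
grip_width: 0.3
```

Emit:
{"method": "step_arm", "body": {"increments": [[[255,0,0.15,0,0],[255,0,0.15,0,0],[255,0,0.15,0,0]]]}}

```text
time: 15.65
position: [432.1, 252.5, 70.5]
orientation: [[0.074, 0.997, -0.001], [0.997, -0.074, -0.0], [-0.0, -0.001, -1.0]]
wrist_force: [-2.2, -0.6, 0.0]
grip_width: 0.5
```

Emit:
{"method": "step_arm", "body": {"increments": [[[255,0,0.15,0,0],[255,0,0.15,0,0],[255,0,0.15,0,0]]]}}

```text
time: 15.9
position: [436.6, 252.1, 70.4]
orientation: [[0.074, 0.997, -0.001], [0.997, -0.074, -0.0], [-0.0, -0.001, -1.0]]
wrist_force: [-2.0, 0.1, -0.6]
grip_width: 0.7
```

Emit:
{"method": "step_arm", "body": {"increments": [[[255,0,0.1,0,0],[255,0,0.1,0,0],[255,0,0.1,0,0]]]}}

```text
time: 16.15
position: [440.0, 251.9, 70.6]
orientation: [[0.074, 0.997, -0.0], [0.997, -0.074, -0.0], [-0.0, -0.0, -1.0]]
wrist_force: [-2.2, 0.3, -0.5]
grip_width: 0.0
```

Emit:
{"method": "step_arm", "body": {"increments": [[[255,0,0.15,0,0],[255,0,0.15,0,0],[255,0,0.1,0,0]]]}}

```text
time: 16.4
position: [444.1, 251.7, 70.7]
orientation: [[0.074, 0.997, 0.0], [0.997, -0.074, -0.0], [-0.0, 0.0, -1.0]]
wrist_force: [-1.2, 0.5, -1.0]
grip_width: 0.5
```

Emit:
{"method": "step_arm", "body": {"increments": [[[255,0,0.15,0,0],[255,0,0.15,0,0],[255,0,0.1,0,0]]]}}

```text
time: 16.65
position: [448.2, 251.4, 70.7]
orientation: [[0.074, 0.997, 0.0], [0.997, -0.074, 0.0], [0.0, 0.0, -1.0]]
wrist_force: [-1.9, 0.8, -1.0]
grip_width: 0.4
```

Emit:
{"method": "step_arm", "body": {"increments": [[[255,0,0.15,0,0],[255,0,0.15,0,0],[255,0,0.1,0,0]]]}}

```text
time: 16.9
position: [451.4, 251.1, 70.5]
orientation: [[0.074, 0.997, -0.001], [0.997, -0.074, -0.0], [-0.0, -0.001, -1.0]]
wrist_force: [-5.5, 0.2, -0.4]
grip_width: 0.9
```

Emit:
{"method": "step_arm", "body": {"increments": [[[255,0,0.05,0,0],[255,0,0.05,0,0],[255,0,0,0,0]]]}}

```text
time: 17.15
position: [452.2, 251.0, 70.4]
orientation: [[0.074, 0.997, -0.002], [0.997, -0.074, -0.0], [-0.0, -0.002, -1.0]]
wrist_force: [-5.8, 0.3, -0.2]
grip_width: 0.5
```

Emit:
{"method": "step_arm", "body": {"increments": [[[255,0,0.05,0,0],[255,0,0.05,0,0],[255,0,0,0,0]]]}}

```text
time: 17.4
position: [452.8, 251.0, 70.4]
orientation: [[0.074, 0.997, -0.002], [0.997, -0.074, -0.0], [-0.0, -0.002, -1.0]]
wrist_force: [-5.4, 0.1, 0.5]
grip_width: 0.6
```

Emit:
{"method": "step_arm", "body": {"increments": [[[255,0,0.1,0,0],[255,0,0,0,0]]]}}

```text
time: 17.57
position: [453.6, 250.9, 70.3]
orientation: [[0.074, 0.997, -0.003], [0.997, -0.074, -0.0], [-0.001, -0.003, -1.0]]
wrist_force: [-6.7, 1.0, 1.3]
grip_width: 0.4
```

Emit:
{"method": "step_arm", "body": {"increments": [[[255,0,0.1,0,0],[255,0,0,0,0]]]}}

```text
time: 17.73
position: [454.3, 250.8, 70.3]
orientation: [[0.074, 0.997, -0.003], [0.997, -0.074, -0.0], [-0.001, -0.003, -1.0]]
wrist_force: [-8.1, 0.5, 1.3]
grip_width: 0.4
```

Emit:
{"method": "step_arm", "body": {"increments": [[[255,0,0.1,0,0],[255,0,0,0,0]]]}}

```text
time: 17.9
position: [455.0, 250.8, 70.2]
orientation: [[0.074, 0.997, -0.004], [0.997, -0.074, -0.0], [-0.001, -0.004, -1.0]]
wrist_force: [-8.6, 1.1, 2.1]
grip_width: 0.2
```

```bash
python3 - <<'E'
from h import *
f=grab('wrist','w8')
cv2.imwrite('pics/w8b.png',cv2.resize(f['image'][:,:,::-1],(800,600),interpolation=cv2.INTER_CUBIC))
f=grab('scene','s5')
cv2.imwrite('pics/s5b.png',cv2.resize(f['image'][90:180,185:305,::-1],(800,600),interpolation=cv2.INTER_CUBIC))
s=bot.get_state();print(s['position'],s['wrist_force'],s['torque'])
E
```

```text
[455.02633718 250.80743512  70.22183044] [-9.0669645   1.24690299  2.46334747] [5.73882826e-02 1.31204677e+00 1.22798340e-03]
```

View pics/w8b.png

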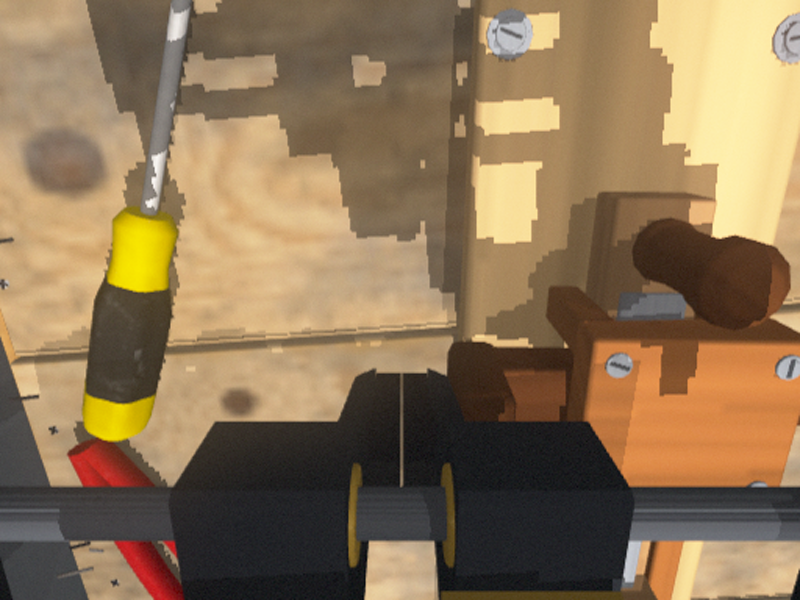

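View pics/s5b.png

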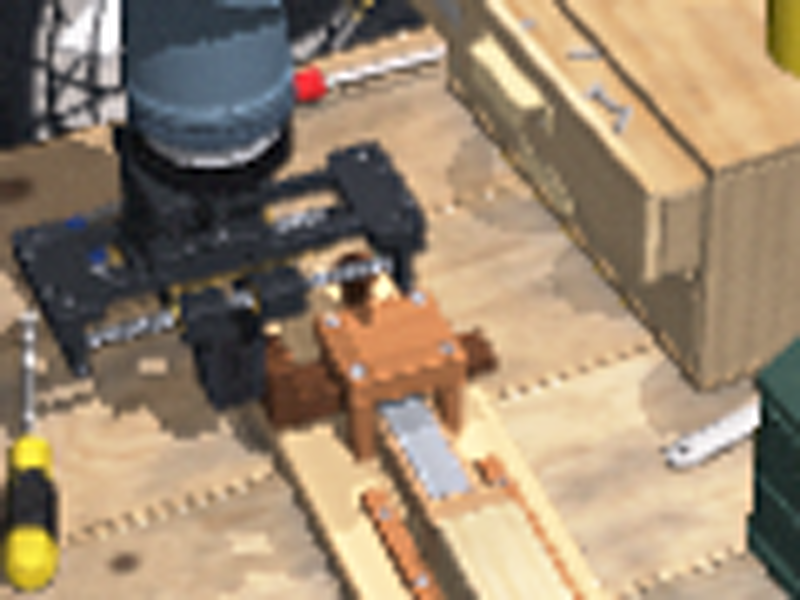

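The wrist view shows the fingers against the thumb piece (475,385). The scene view shows the wedge's thin end through the bridge at (480,350), the bar and offcut still home, and force growing. I'll continue to about 20 N.

Emit:
{"method": "step_arm", "body": {"increments": [[[255,0,0.1,0,0],[255,0,0.1,0,0],[255,0,0,0,0]]]}}

```text
time: 18.25
position: [456.4, 250.7, 70.1]
orientation: [[0.074, 0.997, -0.005], [0.997, -0.074, -0.0], [-0.001, -0.005, -1.0]]
wrist_force: [-11.6, 1.1, 4.0]
grip_width: 0.2
```

Emit:
{"method": "step_arm", "body": {"increments": [[[255,0,0.1,0,0],[255,0,0.1,0,0],[255,0,0,0,0]]]}}

```text
time: 18.5
position: [457.9, 250.6, 70.0]
orientation: [[0.074, 0.997, -0.007], [0.997, -0.074, -0.001], [-0.001, -0.006, -1.0]]
wrist_force: [-12.9, 0.9, 5.1]
grip_width: 0.4
```

Emit:
{"method": "step_arm", "body": {"increments": [[[255,0,0.1,0,0],[255,0,0.1,0,0],[255,0,0.1,0,0]]]}}

```text
time: 18.75
position: [459.9, 250.4, 69.9]
orientation: [[0.074, 0.997, -0.009], [0.997, -0.074, -0.001], [-0.001, -0.008, -1.0]]
wrist_force: [-17.3, 0.7, 8.1]
grip_width: 0.4
```

Emit:
{"method": "step_arm", "body": {"increments": [[[255,0,0.1,0,0],[255,0,0.05,0,0],[255,0,0,0,0]]]}}

```text
time: 19.0
position: [461.0, 250.3, 69.8]
orientation: [[0.074, 0.997, -0.009], [0.997, -0.074, -0.001], [-0.001, -0.009, -1.0]]
wrist_force: [-17.7, 1.9, 7.8]
grip_width: 0.6
```

Emit:
{"method": "step_arm", "body": {"increments": [[[255,0,0.1,0,0],[255,0,0.05,0,0],[255,0,0,0,0]]]}}

```text
time: 19.25
position: [462.0, 250.3, 69.7]
orientation: [[0.074, 0.997, -0.01], [0.997, -0.074, -0.001], [-0.002, -0.01, -1.0]]
wrist_force: [-19.8, 1.9, 10.6]
grip_width: 0.4
```

Emit:
{"method": "step_arm", "body": {"increments": [[[255,0,0,0,0],[255,0,0,0,0],[255,0,0,0,0]]]}}

```text
time: 19.5
position: [462.0, 250.3, 69.7]
orientation: [[0.074, 0.997, -0.01], [0.997, -0.074, -0.001], [-0.002, -0.01, -1.0]]
wrist_force: [-19.3, 1.8, 10.7]
grip_width: 0.2
```

About 19.5 N horizontal, held for 0.4 s and steady. I back off and check.

Emit:
{"method": "step_arm", "body": {"increments": [[[255,0,-0.5,0,0],[255,0,-1.0,0,0],[255,0,-1.5,0,0],[255,0,-2.0,0,0],[255,0,-0.5,0,0]]]}}

```text
time: 19.92
position: [410.2, 254.2, 70.7]
orientation: [[0.074, 0.997, -0.0], [0.997, -0.074, -0.0], [-0.0, -0.0, -1.0]]
wrist_force: [-0.1, 0.3, -0.2]
grip_width: 0.3
```

Emit:
{"method": "step_arm", "body": {"increments": [[[255,0,0,-3.0,0],[255,0,0,-3.0,0],[255,0,0,-3.0,0],[255,0,0,0,0],[255,0,0,0,0]]]}}

```text
time: 20.33
position: [414.4, 254.6, 163.2]
orientation: [[0.074, 0.997, 0.007], [0.997, -0.074, 0.002], [0.002, 0.006, -1.0]]
wrist_force: [-0.6, 0.9, -0.4]
grip_width: 0.3
```

```bash
python3 - <<'E'
from h import *
f=grab('wrist','w9')
cv2.imwrite('pics/w9b.png',cv2.resize(f['image'][:,:,::-1],(800,600),interpolation=cv2.INTER_CUBIC))
f=grab('scene','s6')
cv2.imwrite('pics/s6b.png',cv2.resize(f['image'][100:205,195:335,::-1],(800,600),interpolation=cv2.INTER_CUBIC))
s=bot.get_state();print(s['position'],s['wrist_force'],s['time'])
E
```

```text
[412.11385022 253.90355389 160.27896569] [ 0.01950029 -0.19035082 -0.43360132] 20.4333
```

View pics/w9b.png

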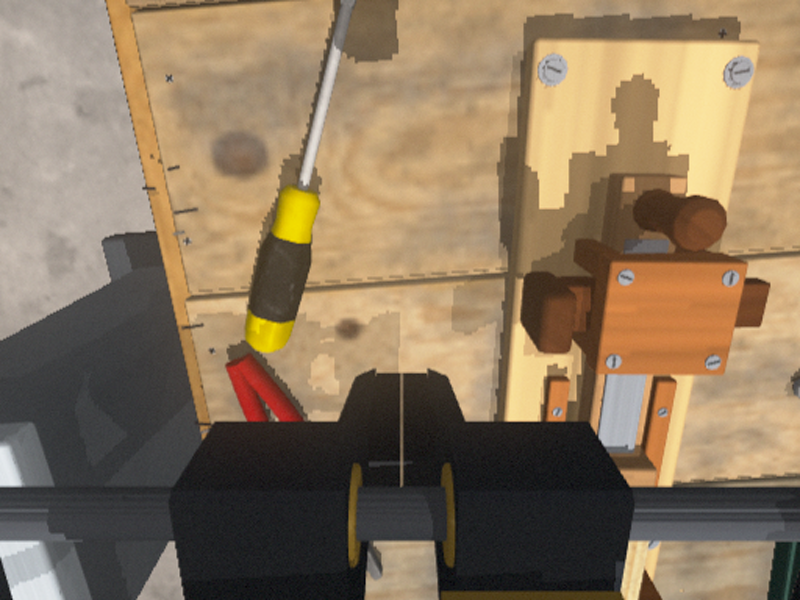

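View pics/s6b.png

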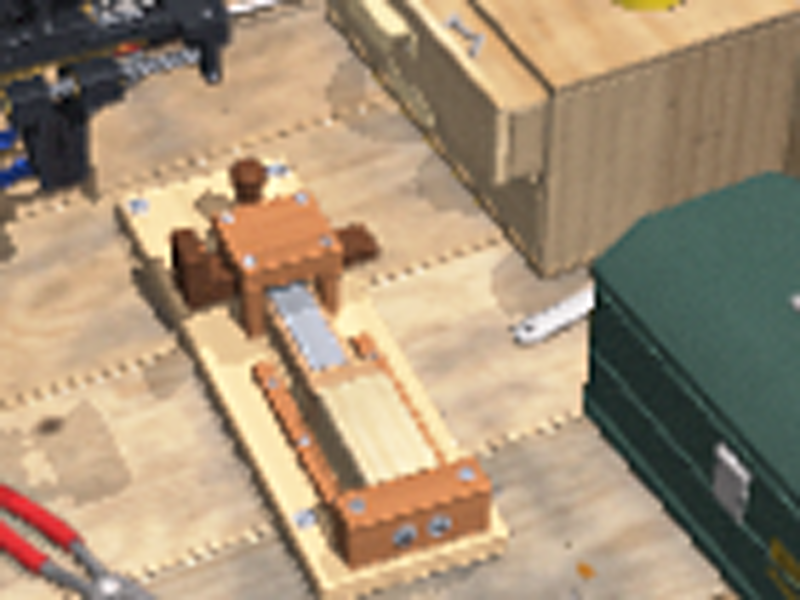

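```bash
python3 - <<'E'
from h import *
g=load('w9')
cv2.imwrite('pics/c9.png',cv2.resize(g['image'][160:250,325:505,::-1],(800,400),interpolation=cv2.INTER_CUBIC))
E
```

```text
(no output)
```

View pics/c9.png

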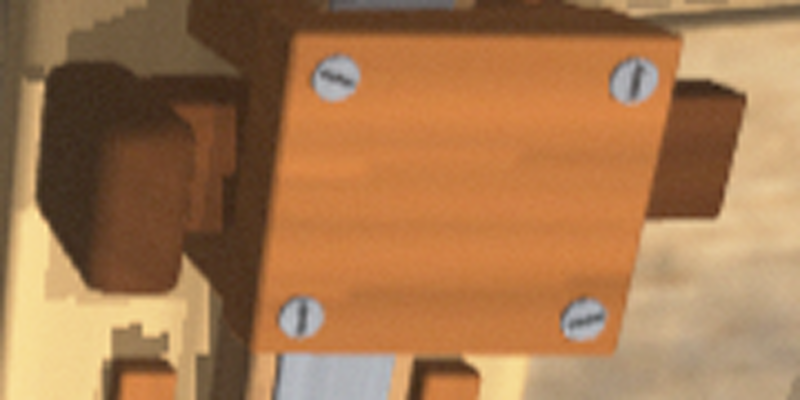

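```bash
python3 - <<'E'
from h import *
o=np.array([396,252.5]);Y=np.array([.0744,.9972]);X=np.array([.9972,-.0744])
g=load('w9')
for c in [(100,125),(192,122),(180,288),(88,285)]:
    p=onz(g,325+c[0]*.225-.4,160+c[1]*.225-.4,82.5)[:2]-o; print('thumb',c,round(float(p@X),1),round(float(p@Y),1))
for c in [(292,35),(682,38),(615,353),(255,350)]:
    p=onz(g,325+c[0]*.225-.4,160+c[1]*.225-.4,73)[:2]-o; print('bridge',c,round(float(p@X),1),round(float(p@Y),1))
for c in [(745,95),(720,215)]:
    p=onz(g,325+c[0]*.225-.4,160+c[1]*.225-.4,52)[:2]-o; print('tip',c,round(float(p@X),1),round(float(p@Y),1))
E
```

```text
thumb (100, 125) 78.8 16.1
thumb (192, 122) 92.7 16.5
thumb (180, 288) 93.6 -10.7
thumb (88, 285) 79.1 -10.2
bridge (292, 35) 110.2 27.7
bridge (682, 38) 171.0 27.1
bridge (615, 353) 170.7 -26.8
bridge (255, 350) 110.6 -26.1
tip (745, 95) 198.3 11.8
tip (720, 215) 198.7 -10.2
```

Thumb travel by camera is 32 mm, which matches the finger travel. But the force grew more gently than the "10 N per mm" I was told to expect, so I'll feel the wedge again to check it is really jammed.

Emit:
{"method": "step_arm", "body": {"increments": [[[255,0,0,3.0,0],[255,0,0,3.0,0],[255,0,0,2.5,0],[255,0,0,0.5,0],[255,0,0,0,0]]]}}

```text
time: 20.85
position: [409.6, 253.1, 67.9]
orientation: [[0.074, 0.997, -0.006], [0.997, -0.075, -0.002], [-0.003, -0.006, -1.0]]
wrist_force: [-0.1, -0.6, -0.4]
grip_width: 0.3
```

Emit:
{"method": "step_arm", "body": {"increments": [[[255,0,1.0,0,0],[255,0,1.3,0,0],[255,0,1.2,0,0],[255,0,0.7,0,0],[255,0,0,0,0]]]}}

```text
time: 21.27
position: [457.1, 251.1, 72.5]
orientation: [[0.075, 0.997, 0.004], [0.997, -0.075, 0.001], [0.001, 0.004, -1.0]]
wrist_force: [0.4, -0.6, -0.5]
grip_width: 0.2
```

Emit:
{"method": "step_arm", "body": {"increments": [[[255,0,0.1,0,0],[255,0,0.1,0,0],[255,0,0,0,0]]]}}

```text
time: 21.52
position: [455.7, 250.9, 70.9]
orientation: [[0.074, 0.997, 0.0], [0.997, -0.074, 0.0], [0.0, 0.0, -1.0]]
wrist_force: [-0.3, 0.5, 0.6]
grip_width: 0.3
```

Emit:
{"method": "step_arm", "body": {"increments": [[[255,0,0.1,0,0],[255,0,0.1,0,0],[255,0,0,0,0]]]}}

```text
time: 21.77
position: [457.9, 250.7, 70.8]
orientation: [[0.074, 0.997, 0.0], [0.997, -0.074, 0.0], [0.0, 0.0, -1.0]]
wrist_force: [-0.3, -0.7, -0.0]
grip_width: 0.5
```

Emit:
{"method": "step_arm", "body": {"increments": [[[255,0,0.1,0,0],[255,0,0.1,0,0],[255,0,0,0,0]]]}}

```text
time: 22.02
position: [460.1, 250.5, 70.7]
orientation: [[0.074, 0.997, 0.0], [0.997, -0.074, 0.0], [0.0, 0.0, -1.0]]
wrist_force: [-0.4, 0.3, -0.1]
grip_width: 0.6
```

Emit:
{"method": "step_arm", "body": {"increments": [[[255,0,0.1,0,0],[255,0,0.1,0,0],[255,0,0,0,0]]]}}

```text
time: 22.27
position: [461.3, 250.4, 70.5]
orientation: [[0.074, 0.997, -0.002], [0.997, -0.074, -0.0], [-0.0, -0.002, -1.0]]
wrist_force: [-3.8, -0.1, 1.9]
grip_width: 0.1
```

Emit:
{"method": "step_arm", "body": {"increments": [[[255,0,0.1,0,0],[255,0,0.1,0,0],[255,0,0,0,0]]]}}

```text
time: 22.52
position: [461.7, 250.4, 70.4]
orientation: [[0.074, 0.997, -0.005], [0.997, -0.074, -0.0], [-0.001, -0.005, -1.0]]
wrist_force: [-9.9, 0.2, 6.4]
grip_width: 0.8
```

Emit:
{"method": "step_arm", "body": {"increments": [[[255,0,0.1,0,0],[255,0,0.1,0,0],[255,0,0,0,0]]]}}

```text
time: 22.77
position: [462.0, 250.4, 70.3]
orientation: [[0.074, 0.997, -0.008], [0.997, -0.074, -0.001], [-0.001, -0.008, -1.0]]
wrist_force: [-16.4, 1.7, 14.8]
grip_width: 0.4
```

Emit:
{"method": "step_arm", "body": {"increments": [[[255,0,0.1,0,0],[255,0,0,0,0]]]}}

```text
time: 22.93
position: [462.2, 250.4, 70.3]
orientation: [[0.074, 0.997, -0.01], [0.997, -0.074, -0.001], [-0.001, -0.01, -1.0]]
wrist_force: [-20.1, 2.0, 17.1]
grip_width: 0.4
```

It is jammed: about 20 N with almost no motion (462.0 to 462.2). I retreat, take a last look and hand in.

Emit:
{"method": "step_arm", "body": {"increments": [[[255,0,-0.5,0,0],[255,0,-1.0,0,0],[255,0,-1.5,0,0],[255,0,-2.0,0,0],[255,0,-1.0,0,0]]]}}

```text
time: 23.35
position: [405.1, 254.4, 70.3]
orientation: [[0.074, 0.997, -0.001], [0.997, -0.074, -0.0], [-0.0, -0.001, -1.0]]
wrist_force: [0.2, 0.1, 0.1]
grip_width: 0.1
```

Emit:
{"method": "step_arm", "body": {"increments": [[[255,0,-1.0,-3.0,0],[255,0,0,-3.0,0],[255,0,0,-2.0,0],[255,0,0,0,0],[255,0,0,0,0]]]}}

```text
time: 23.77
position: [398.1, 255.5, 151.9]
orientation: [[0.074, 0.997, 0.004], [0.997, -0.074, 0.001], [0.001, 0.004, -1.0]]
wrist_force: [-0.8, -0.3, -0.7]
grip_width: 0.5
```

```bash
python3 - <<'E'
from h import *
f=grab('wrist','w10');a=f['image'][120:280,300:512,::-1]
h=grab('scene','s7')['image'][100:205,195:335,::-1]
cv2.imwrite('pics/f.png',np.hstack([cv2.resize(a,(400,302),interpolation=3),cv2.resize(h,(400,302),interpolation=cv2.INTER_CUBIC)]))
g=load('w9')
# compare wedge position: bridge left edge vs thumb unchanged?
s=bot.get_state();print(s['position'],s['wrist_force'],s['time'])
d=cv2.absdiff(load('s6')['image'][100:205,222:335],load('s7')['image'][100:205,222:335]).max(2); print((d>60).sum())
E
```

```text
[396.51627135 254.90717487 149.71263143] [-0.2160253   0.16678058 -0.12862139] 23.8667
131
```

View pics/f.png

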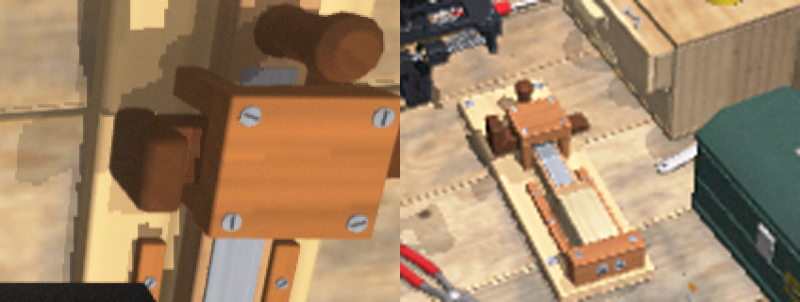

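The offcut is home with the head snug on it, the wedge is through the bridge and the robot is clear of everything, so I hand in.

```bash
python3 - <<'E'
from plant import bot
print(bot.hand_in())
E
```

```text
the job is handed in; nothing more can be done
None
```

I laid the larger pine offcut in the bed and pushed the bar home by its knob. I then slid the wedge about 32 mm, pressed it twice with about 20 N, and handed the job in at about 24 s. No verdict was reported.

- **Bar and offcut:** the bar came to a hard stop: the force rose from 3 N to 15 N with no motion. The last scene picture shows the offcut touching the guide and the head on its other end. I did not measure the final gap in millimetres.
- **Wedge:** on the first press the force grew only about 1.4 N per mm, much more softly than the 10 N per mm described. I therefore felt it again: it had not slipped back, and it went stiff, giving only about 1 mm up to 20 N, so I take it as jammed. I could not measure the force between wedge and bar directly.
- **Push force:** the second press also carried about 17 N downward. The total on the wedge was therefore about 26 N, under the 35 N limit.
- **Bystander tools:** I never went near them on purpose, and the sanding block and pliers were clear of the arm's path in the pictures. I did not measure their positions again at the end.

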